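Put the dried lids back on the storage canisters

TASK

The canisters and their bamboo lids have been washed and are dry. Take the pile of lids apart and close each of the four canisters with the lid of its own size, plug down and fully home on the rim. Leave the canisters standing where they are, and do not disturb the timer or the lemon.

Things in the scene. Friction and masses are not known exactly. Their poses are not given: they have to be found in the camera images.
- lid_1: the largest lid: a round pale bamboo disc 66 mm across and 11 mm thick, with a narrower clear tapered plug below it that is 9 mm deep, 51 mm across at the disc and 45 mm at its lower end; 20 mm high in all. Origin: centre of the plug's lower end; z up through the lid. It is taken across the edge of the disc. At the start it stands on the worktop, lowest of the pile of four.
- lid_2: the second largest lid: a round pale bamboo disc 57 mm across and 11 mm thick, with a narrower clear tapered plug below it that is 9 mm deep, 42 mm across at the disc and 36 mm at its lower end; 20 mm high in all. Origin: centre of the plug's lower end; z up through the lid. It is taken across the edge of the disc. At the start it stands on the next larger lid in the pile.
- lid_3: the third largest lid: a round pale bamboo disc 48 mm across and 11 mm thick, with a narrower clear tapered plug below it that is 9 mm deep, 33 mm across at the disc and 27 mm at its lower end; 20 mm high in all. Origin: centre of the plug's lower end; z up through the lid. It is taken across the edge of the disc. At the start it stands on the next larger lid in the pile.
- lid_4: the smallest lid: a round pale bamboo disc 39 mm across and 11 mm thick, with a narrower clear tapered plug below it that is 9 mm deep, 24 mm across at the disc and 18 mm at its lower end; 20 mm high in all. Origin: centre of the plug's lower end; z up through the lid. It is taken across the edge of the disc. At the start it stands on the next larger lid in the pile.
- canister_1: the largest canister: white, round, open and empty, 64 mm across and 84 mm high, mouth 55 mm wide, wall 4.5 mm; stands loose on the worktop. Origin: centre of its underside; z up. Its own lid is lid_1: fully seated, the plug is in the mouth (2 mm of play all round) and the disc lies on the rim, lid origin 75 mm above the canister's origin.
- canister_2: the second largest canister: white, round, open and empty, 55 mm across and 70 mm high, mouth 46 mm wide, wall 4.5 mm; stands loose on the worktop. Origin: centre of its underside; z up. Its own lid is lid_2: fully seated, the plug is in the mouth (2 mm of play all round) and the disc lies on the rim, lid origin 61 mm above the canister's origin.
- canister_3: the third largest canister: white, round, open and empty, 46 mm across and 58 mm high, mouth 37 mm wide, wall 4.5 mm; stands loose on the worktop. Origin: centre of its underside; z up. Its own lid is lid_3: fully seated, the plug is in the mouth (2 mm of play all round) and the disc lies on the rim, lid origin 49 mm above the canister's origin.
- canister_4: the smallest canister: white, round, open and empty, 37 mm across and 48 mm high, mouth 28 mm wide, wall 4.5 mm; stands loose on the worktop. Origin: centre of its underside; z up. Its own lid is lid_4: fully seated, the plug is in the mouth (2 mm of play all round) and the disc lies on the rim, lid origin 39 mm above the canister's origin.
- timer: kitchen timer, white and green, 64 mm across and 50 mm high, among the canisters; stays where it is. Origin: centre of its underside.
- lemon: lemon, 71 x 53 x 51 mm, behind the canisters; stays where it is. Origin: under its middle, at its lowest point.

How it is judged:
At the end, for the whole second after the job is handed in: Each canister is closed by its own lid: axes within 4 mm, height within 2 mm of fully seated, level within 0.06 rad. Canisters upright and, like timer and lemon, within 30 mm of where they started. Lids and canisters at rest (horizontal distance between lid_1 and canister_1 below 0.004 m and z of lid_1 in the frame of canister_1 between 0.073 and 0.077 m and angle between the z axis of lid_1 and the z axis of canister_1, either way round below 0.06 rad and angle between each of canister_1, canister_2, canister_3, canister_4's own z axis and vertical below 0.06 rad and distance of each of canister_1, canister_2, canister_3, canister_4, timer, lemon from where it was at the start of the episode below 0.03 m and linear speed of each of lid_1, canister_1, lid_2, canister_2, lid_3, canister_3, lid_4, canister_4 below 0.01 m/s and horizontal distance between lid_2 and canister_2 below 0.004 m and z of lid_2 in the frame of canister_2 between 0.059 and 0.063 m and angle between the z axis of lid_2 and the z axis of canister_2, either way round below 0.06 rad and horizontal distance between lid_3 and canister_3 below 0.004 m and z of lid_3 in the frame of canister_3 between 0.047 and 0.051 m and angle between the z axis of lid_3 and the z axis of canister_3, either way round below 0.06 rad and horizontal distance between lid_4 and canister_4 below 0.004 m and z of lid_4 in the frame of canister_4 between 0.037 and 0.041 m and angle between the z axis of lid_4 and the z axis of canister_4, either way round below 0.06 rad); the robot touches nothing.
It fails at once if a canister is knocked over (angle between any of canister_1, canister_2, canister_3, canister_4's own z axis and vertical above 0.5 rad).
It fails at once if the timer is disturbed (moved 3 cm or more) (distance of timer from where it was at the start of the episode above 0.03 m).
It fails at once if the lemon is disturbed (moved 3 cm or more) (distance of lemon from where it was at the start of the episode above 0.03 m).
It also fails if it takes over 88 s, if anything falls off the work surface, if the arm or the gripper's body presses on something with over 40 N, if the wrist force passes 120 N, or if a joint passes its speed limit or range.

ROBOT

A 7-joint arm with a two-finger parallel gripper is mounted at the origin on a cart in front of the work surface, level with it; the furniture and walls round the work are solid. World frame = base frame: x ahead of the robot, y to its left, z up, the work surface at z = 0. Lengths are in m, angles in rad, forces in N, time in s.
With the tool pointing down it reaches from about 0.4 to 0.85 m from the base axis. Payload 4.5 kg.
Tool frame: the origin (TCP) lies at the centre of the arm's flange, where the gripper is bolted on; the fingertips stand r.tcp_to_tips ahead of it and the grasp point (between the pads) lies 147 mm ahead of it (r.tcp_to_tips is the distance from the TCP to the fingertips, in m); x points along the fingers, y is the direction in which the jaws open and shut, and the axes are right-handed (so a half turn about x gives the same grasp; the last joint's range is limited). The gripper opens to 88 mm and grips with 3 to 60 N. Pads are 18 mm wide; open, the fingers measure 123 mm over their backs; the gripper's body (75 mm by 187 mm) begins 45 mm behind the grasp point.
Start: joints at [1.174, 0.689, -0.195, 1.565, 0.157, 0.902, -0.215], TCP at [0.261, -0.568, 0.405] pointing down, gripper open.
Joint ranges: [-3.01, 3.01], [-0.46, 2.08], [-1.47, 1.51], [0.13, 2.56], [-1, 4.14], [0.04, 2.09], [-2.66, 2.66]. Speed limits (rad/s): [2.57, 2.57, 3.14, 3.14, 3.14, 3.14, 3.14].

INTERFACE

Orientations are given as a unit quaternion [x, y, z, w].
In Python, from plant import r, eyes gives the robot as it stands.
- The arm moves only by the tool carry_out, never from a script. Its argument "targets" is text: rows parted by semicolons, each of 5 numbers parted by spaces: the opening, from 0 (shut) to 1 (fully open), then the shift along the tool's x, y, z in mm, then the turn about the tool's x in rad. A call has 1 to 20 rows; each row shifts and turns the commanded pose from where the row before left it, along the tool's axes as they then stand; what a row does not reach is not made up. A row lasts 1/12 s, in which the tool goes at most 41.7 mm and 7.16 degrees, less where a joint would pass 70% of its speed; a pose out of reach is approached as far as the arm can. A call is refused whole if a number of a shift passes 41.7 or a number of a turn 0.125, either way. A call with a gripper value outside its range is refused whole. The fingers move at their own pace and stop on an object; "force" is the grip in N (left out, the last holds). Time passes only in rows, so rows that do not move let the fingers close. It gives the time, the measured TCP pose, the force and the opening at its end, in the units of the state.
- r.get_state(): the state, without advancing time (a new reading comes with each control period).
- eyes.snapshot(name): name is "side" or "top"; returns (picture, depth): 384x512x3 uint8, blue, green, red; 384x512 float32, m along the optical axis (not along the pixel's ray), 0 where there is no reading.
- eyes.camera_params(name): a dict with "intrinsics" (3x3 intrinsics, pixels), "rvec" (rotation vector, rad) and "tvec" (3), from world to camera coordinates, as OpenCV has them. Camera axes: x right, y down, z forward; pixel columns grow to the right and rows downward; lengths in m; the calibration is good to about 2 mm. A picture is of the moment at which its call begins. camera_params takes no time and is no camera call.
- r.finish_job(): hands the job in, once; it reports no verdict.
The state is a dict: "clock": time; "q": joint angles; "qd": joint speeds; "joint_torque": joint torques, N m; "tool_pos": TCP position; "eef_rot": TCP orientation; "contact_force": force on the tool from outside, world axes, zero at the start; "moment": the same for the moment, N m; "opening": opening from 0.0 (shut) to 1.0 (fully open).
Only numpy, scipy, OpenCV 4.12 (cv2) and the standard library are available. Lean on these libraries where they do the work, as an engineer would, in place of code of your own. Each camera call takes 0.05 s, during which the arm holds its last target.

## Working session

There is one attempt and no reset: what is moved stays moved. The work goes in short steps, Python scripts to look and compute and a tool call to move; the robot and the scene stay as the last step left them, time stands still between calls to the robot, and variables do not carry over. Pictures are saved under pics/ and viewed, and the job is handed in when it is done.

Besides the shell and the picture viewer there is one more tool, called after "Emit:" in YAML: its name, and indented under it one key for each argument. carry_out: Moves the arm, as the interface text tells. Its arguments: {"type":"object","properties":{"targets":{"type":"string"},"force":{"type":"number"}},"required":["targets"]}

```bash
ls; mkdir -p pics; python3 - <<'E'
from plant import r, eyes
import cv2, numpy as np
print(r.get_state()); print(r.tcp_to_tips)
for n in ("side","top"):
    p,d=eyes.snapshot(n); cv2.imwrite(f"pics/{n}0.png",p); np.savez(f"/tmp/{n}0.npz",p=p,d=d)
    c=eyes.camera_params(n); print(n,c)
    R=cv2.Rodrigues(np.array(c["rvec"],float))[0]; print(-R.T@np.array(c["tvec"]).ravel())
E
```

```text
pics
{'clock': 0.0, 'q': array([ 1.17381193,  0.68999186, -0.19450903,  1.56632552,  0.15729435,
        0.9024662 , -0.21509856]), 'qd': array([-0.00021503, -0.00021371, -0.00063821, -0.00015822,  0.00064435,
       -0.00180682, -0.0004732 ]), 'joint_torque': array([ 2.59353983e-04, -5.27563405e+01, -1.26635838e+00, -1.53430778e+01,
       -5.25437901e-02,  6.83795006e-03,  1.88325389e-04]), 'tool_pos': array([ 0.26083189, -0.56762248,  0.40390964]), 'eef_rot': array([-0.69058301, -0.15176772,  0.69093974, -0.15054551]), 'contact_force': array([0.30616287, 0.42202997, 0.40724228]), 'moment': array([ 0.03768452, -0.07042181, -0.00488067]), 'opening': 1.0007737835022763}
0.166
side {'intrinsics': array([[481.25440212,   0.        , 259.42865123],
       [  0.        , 481.25440212, 198.47197683],
       [  0.        ,   0.        ,   1.        ]]), 'rvec': array([2.05983881, 0.02060684, 0.02129758]), 'tvec': array([-0.58859742,  0.17169563,  0.74501334])}
[ 0.57958444 -0.57370668  0.51566822]
top {'intrinsics': array([[359.25705027,   0.        , 259.87964033],
       [  0.        , 359.25705027, 193.62821435],
       [  0.        ,   0.        ,   1.        ]]), 'rvec': array([ 2.21513464, -2.15211889,  0.06553486]), 'tvec': array([0.24817503, 0.61086706, 0.88519755])}
[0.5427758  0.2583882  0.92571815]
```

View pics/side0.png

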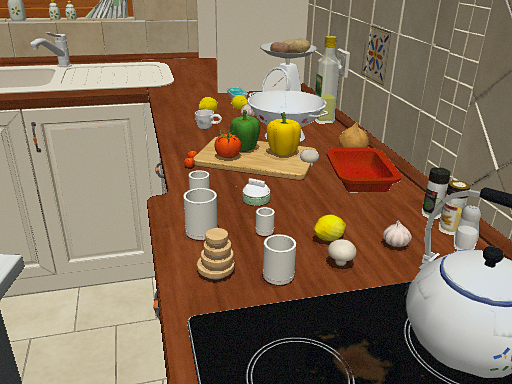

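View pics/top0.png

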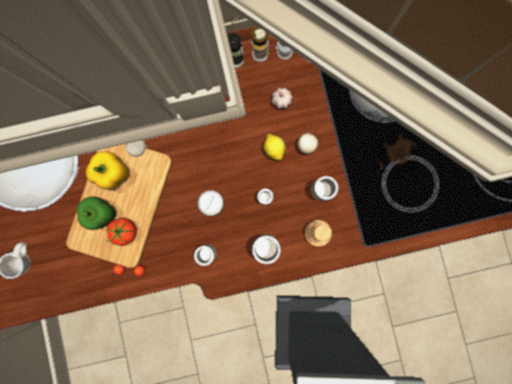

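```bash
cat > h.py <<'E'
import numpy as np, cv2
from plant import r, eyes
def cam(n):
    c=eyes.camera_params(n); R=cv2.Rodrigues(np.array(c["rvec"],float))[0]; t=np.array(c["tvec"],float).ravel()
    return np.array(c["intrinsics"]),R,t
def onplane(n,uv,z):
    K,R,t=cam(n); uv=np.atleast_2d(uv).astype(float)
    d=np.c_[uv,np.ones(len(uv))]@np.linalg.inv(K).T@R; o=-R.T@t
    s=(z-o[2])/d[:,2]; return o+d*s[:,None]
def cloud(n,dep):
    K,R,t=cam(n); v,u=np.mgrid[:dep.shape[0],:dep.shape[1]]
    P=np.c_[u.ravel(),v.ravel(),np.ones(u.size)]@np.linalg.inv(K).T*dep.reshape(-1,1)
    return ((P-t)@R).reshape(*dep.shape,3)
def proj(n,P):
    K,R,t=cam(n); q=(np.atleast_2d(P)@R.T+t)@K.T; return q[:,:2]/q[:,2:]
E
python3 - <<'E'
from h import *
z=np.load('/tmp/top0.npz'); P=cloud('top',z['d'])
for n,(x,y) in dict(pile=(318,233),c1=(266,249),c2=(326,188),c3=(204,255),c4=(265,196),timer=(210,203),lemon=(274,147)).items():
    w=P[y-20:y+20,x-20:x+20].reshape(-1,3); w=w[w[:,2]>0.02]
    print(n,w.min(0).round(3),w.max(0).round(3),((w.max(0)+w.min(0))/2).round(3))
c=z['p'][120:290,170:360]; cv2.imwrite('pics/topz.png',cv2.resize(c,None,fx=4,fy=3.5,interpolation=cv2.INTER_CUBIC))
s=np.load('/tmp/side0.npz'); c=s['p'][150:300,150:350]; cv2.imwrite('pics/sidez.png',cv2.resize(c,None,fx=4,fy=4,interpolation=cv2.INTER_CUBIC))
E
```

```text
pile [0.479 0.087 0.02 ] [0.543 0.258 0.926] [0.511 0.173 0.473]
c1 [0.438 0.217 0.02 ] [0.543 0.28  0.926] [0.49  0.248 0.473]
c2 [0.543 0.083 0.021] [0.647 0.258 0.926] [0.595 0.171 0.474]
c3 [0.428 0.258 0.021] [0.543 0.419 0.926] [0.486 0.339 0.473]
c4 [0.543 0.238 0.021] [0.614 0.27  0.926] [0.578 0.254 0.473]
timer [0.543 0.258 0.021] [0.607 0.421 0.926] [0.575 0.34  0.473]
lemon [0.543 0.208 0.024] [0.755 0.261 0.926] [0.649 0.235 0.475]
```

View pics/topz.png

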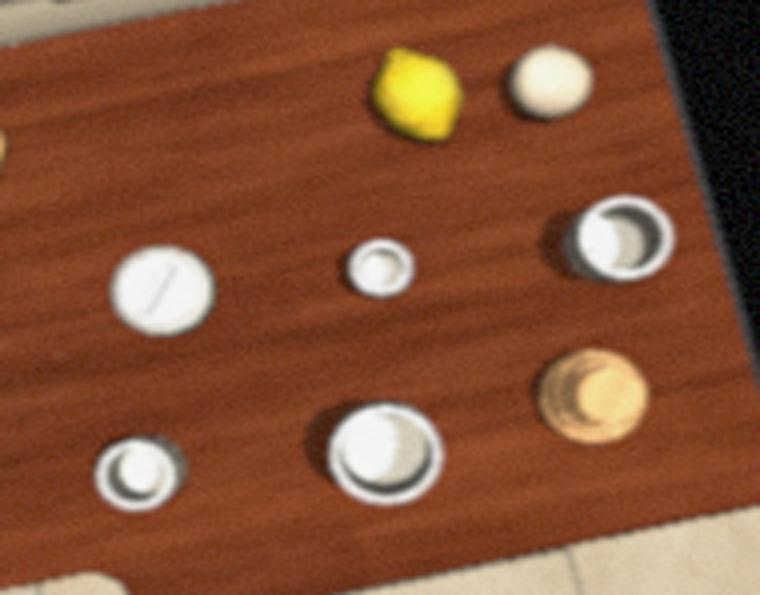

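View pics/sidez.png

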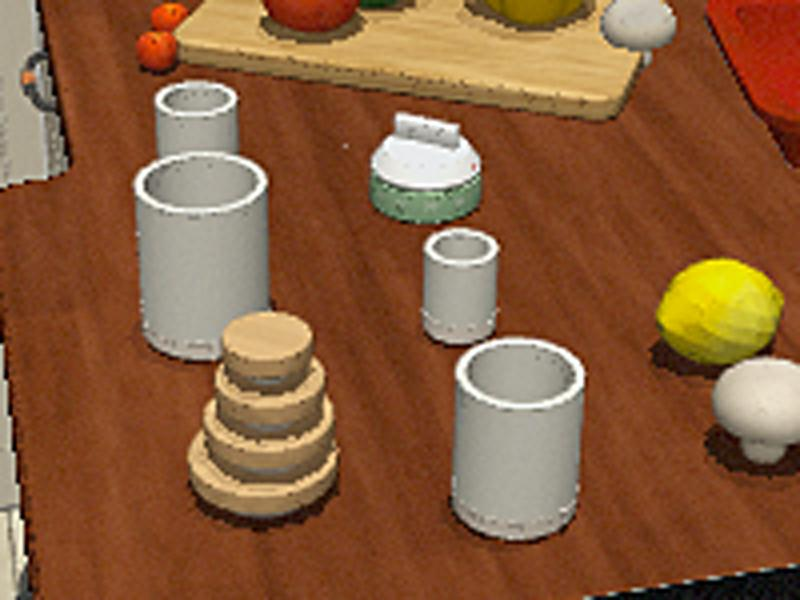

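```bash
cat > meas.py <<'E'
from h import *
H=dict(c1=.084,c2=.070,c3=.058,c4=.048); Rr=dict(c1=.032,c2=.0275,c3=.023,c4=.0185)
from scipy.optimize import least_squares
def circ(X,R):
    f=lambda p: np.hypot(X[:,0]-p[0],X[:,1]-p[1])-R
    s=least_squares(f,X.mean(0)[:2],loss='soft_l1',f_scale=.001); return s.x, np.sqrt(np.mean(s.fun**2))
def rim(n,p,d,uv,h,R,w=30,tol=.006):
    P=cloud(n,d); x,y=map(int,uv); m=np.zeros(d.shape,np.uint8)
    sl=np.s_[max(0,y-w):y+w,max(0,x-w):x+w]
    Z=P[...,2]; m[sl]=((np.abs(Z[sl]-h)<tol)&(d[sl]>0))
    m=cv2.morphologyEx(m,cv2.MORPH_CLOSE,np.ones((3,3)))
    cs=cv2.findContours(m,cv2.RETR_EXTERNAL,cv2.CHAIN_APPROX_NONE)[0]
    c=max(cs,key=cv2.contourArea).reshape(-1,2); hull=cv2.convexHull(c).reshape(-1,2)
    X=onplane(n,c,h); px=np.hypot(*(onplane(n,[uv],h)-onplane(n,[[uv[0]+1,uv[1]]],h))[0][:2])
    return circ(X[:,:2],R-px/2),len(c)
E
python3 - <<'E'
from meas import *
top=np.load('/tmp/top0.npz'); side=np.load('/tmp/side0.npz')
T=dict(c1=(266,249),c2=(326,188),c3=(204,255),c4=(265,196)); 
S=dict(c1=(200,195),c2=(280,242),c3=(199,175),c4=(265,212))
for k in H:
    print(k,[ (a[0].round(4),round(a[1],4),l) for a,l in (rim('top',top['p'],top['d'],T[k],H[k],Rr[k]),rim('side',side['p'],side['d'],S[k],H[k],Rr[k],w=26))])
# bamboo discs
L=dict(l1=(.020,.033),l2=(.040,.0285),l3=(.060,.024),l4=(.080,.0195))
for k,(h,R) in L.items():
    o=[]
    for n,s,uv in (('top',top,(318,233)),('side',side,(215,255))):
        try: (a,e),l=rim(n,s['p'],s['d'],uv,h,R,w=34,tol=.003); o.append((a.round(4),round(e,4),l))
        except Exception as ex: o.append(str(ex))
    print(k,o)
# depth profile sanity
P=cloud('top',top['d']); print((P[215:252:3,318,2]*1000).round())
P=cloud('side',side['d']); print((P[225:280:3,216,2]*1000).round())
E
```

```text
c1 [(array([0.4703, 0.2478]), np.float64(0.0007), 75), (array([0.4717, 0.2402]), np.float64(0.0035), 76)]
c2 [(array([0.6199, 0.1095]), np.float64(0.0007), 64), (array([0.6202, 0.1023]), np.float64(0.0024), 80)]
c3 [(array([0.4497, 0.3968]), np.float64(0.0007), 53), (array([0.4509, 0.388 ]), np.float64(0.0033), 46)]
c4 [(array([0.5965, 0.254 ]), np.float64(0.0007), 41), (array([0.5972, 0.2469]), np.float64(0.0032), 44)]
l1 [(array([0.5107, 0.1173]), np.float64(0.0019), 100), (array([0.5107, 0.1144]), np.float64(0.0086), 91)]
l2 [(array([0.5127, 0.1167]), np.float64(0.0021), 77), (array([0.5137, 0.1141]), np.float64(0.008), 80)]
l3 [(array([0.5133, 0.1166]), np.float64(0.002), 74), (array([0.5147, 0.1117]), np.float64(0.0084), 64)]
l4 [(array([0.5128, 0.1187]), np.float64(0.0008), 45), (array([0.5137, 0.1132]), np.float64(0.0014), 52)]
[ 3. -1. 41. 61. 82. 83. 78. 83. 81. 41. 18.  0.  2.]
[ 21.  80.  80.  80.  80.  78. 516.  62.  60.  58.  52.  39.  41.  37.
  23.  21.  20.  13. 516.]
```

```bash
python3 - <<'E'
from meas import *
side=np.load('/tmp/side0.npz'); p=side['p']; g=p.min(2)
S=dict(c1=(200,195),c2=(280,242),c3=(199,175),c4=(265,212))
for k,(x,y) in S.items():
    m=np.zeros(g.shape,np.uint8); w=26; s=np.s_[y-w:y+w,x-w:x+w]; m[s]=(g[s]>215)
    cs=cv2.findContours(m,cv2.RETR_EXTERNAL,cv2.CHAIN_APPROX_NONE)[0]
    c=max(cs,key=len).reshape(-1,2); X=onplane('side',c,H[k])[:,:2]
    print(k,len(c),circ(X,Rr[k]-.0008), (X.max(0)-X.min(0)).round(4), ((X.max(0)+X.min(0))/2).round(4))
    print(g[y-w:y+w:2,x])
print(p[230:280:2,215])
E
```

```text
c1 65 (array([0.47274722, 0.2470074 ]), np.float64(0.0013227831715747532)) [0.0412 0.0536] [0.4611 0.2437]
[  8 176 158 165 156 142 155 158 154 151 153 160 159 158 160 159 155 197
 159 162 157 160 160 159 160 154]
c2 70 (array([0.62048279, 0.10669604]), np.float64(0.0016104809407535082)) [0.0524 0.0495] [0.6204 0.1067]
[ 29  30  29  28  26   6  32  31  21 146 148 157 158 158 157 159 159 157
 160 156 158 160 153 160 155 161]
c3 54 (array([0.47118793, 0.3024688 ]), np.float64(0.004435286008107897)) [0.0426 0.0525] [0.4744 0.3009]
[ 26  29 115 109 108 101 106  69  62  28  20 202 159 160 155 155 159 157
 160 155 153 155 157 160 156 157]
c4 64 (array([0.57857908, 0.33990204]), np.float64(0.007521719598847352)) [0.0553 0.0483] [0.5784 0.3393]
[245 234 222 221 226  78 104 132 101  13  35 179 161 156 155 198 155 160
 157 157 162 160 157 149 160   7]
[[136 190 226]
 [129 183 219]
 [121 179 215]
 [137 191 227]
 [132 188 226]
 [ 82 127 163]
 [ 85 125 161]
 [ 60  94 115]
 [ 56  82 101]
 [ 36  60  81]
 [138 200 239]
 [ 87 129 162]
 [ 75 119 147]
 [ 82  97 109]
 [ 51  81 106]
 [121 177 214]
 [133 189 228]
 [ 80 121 157]
 [ 78 121 156]
 [ 74  94 104]
 [ 49  76 101]
 [116 168 204]
 [ 93 135 168]
 [ 84 124 157]
 [ 82 108 127]]
```

```bash
cat >> meas.py <<'E'
S0=dict(c1=(200,193,20),c2=(280,242,22),c3=(199,175,16),c4=(265,212,16))
def siderim(p,k,S=S0,thr=185):
    g=p.min(2); x,y,w=S[k]
    m=np.zeros(g.shape,np.uint8); s=np.s_[y-w:y+w,x-w:x+w]; m[s]=(g[s]>thr)
    m=cv2.morphologyEx(m,cv2.MORPH_CLOSE,np.ones((3,3)))
    cs=cv2.findContours(m,cv2.RETR_EXTERNAL,cv2.CHAIN_APPROX_NONE)[0]
    c=max(cs,key=len).reshape(-1,2); X=onplane('side',c,H[k])[:,:2]
    return len(c),circ(X,Rr[k]-.0008),(X.max(0)-X.min(0)).round(4)
LL=dict(l1=(.020,.033),l2=(.040,.0285),l3=(.060,.024),l4=(.080,.0195))
def sidelid(p,x,y,w,h,R,thr=190):
    g=p[...,2]; m=np.zeros(g.shape,np.uint8); s=np.s_[y-w:y+w,x-w:x+w]
    m[s]=(g[s]>thr)&(p[...,0][s]<170)
    cs=cv2.findContours(m,cv2.RETR_EXTERNAL,cv2.CHAIN_APPROX_NONE)[0]
    o=[]
    for c in cs:
        if len(c)<15: continue
        c=c.reshape(-1,2); X=onplane('side',c,h)[:,:2]; o.append((c.mean(0).round(),len(c),circ(X,R-.0008),(X.max(0)-X.min(0)).round(4)))
    return o
E
python3 - <<'E'
from meas import *
p=np.load('/tmp/side0.npz')['p']
for k in H: print(k,siderim(p,k))
for k,(h,R) in LL.items():
    for o in sidelid(p,215,255,30,h,R): print(k,o)
E
```

```text
c1 (70, (array([0.47046942, 0.24567811]), np.float64(0.0016246892993674643)), array([0.0617, 0.0622]))
c2 (72, (array([0.62064123, 0.10664901]), np.float64(0.0013306069526543517)), array([0.0524, 0.0497]))
c3 (77, (array([0.44944245, 0.39353414]), np.float64(0.002719366856706785)), array([0.0424, 0.0378]))
c4 (38, (array([0.59686897, 0.25146434]), np.float64(0.0016604171097973723)), array([0.0336, 0.0361]))
l1 (array([214., 269.]), 86, (array([0.51119844, 0.11916028]), np.float64(0.002973432251273256)), array([0.0629, 0.043 ]))
l1 (array([217., 257.]), 82, (array([0.50948327, 0.15281795]), np.float64(0.003621106935389811)), array([0.0563, 0.0418]))
l1 (array([217., 247.]), 67, (array([0.50686356, 0.18911138]), np.float64(0.005230296858248197)), array([0.0486, 0.0376]))
l1 (array([216., 234.]), 49, (array([0.52091711, 0.21267404]), np.float64(0.01256033651268155)), array([0.0409, 0.0402]))
l2 (array([214., 269.]), 86, (array([0.51363664, 0.08716777]), np.float64(0.002771776397143901)), array([0.0604, 0.0413]))
l2 (array([217., 257.]), 82, (array([0.51285328, 0.11883182]), np.float64(0
[... 581 characters left out ...]
.51392739, 0.11764756]), np.float64(0.003140289816219395)), array([0.0447, 0.0346]))
l3 (array([216., 234.]), 49, (array([0.51466757, 0.14810392]), np.float64(0.005204947023011907)), array([0.0376, 0.0369]))
l4 (array([214., 269.]), 86, (array([0.51944747, 0.0246547 ]), np.float64(0.005217843315939759)), array([0.0553, 0.0378]))
l4 (array([217., 257.]), 82, (array([0.52029922, 0.05373727]), np.float64(0.003816841886518354)), array([0.0495, 0.0367]))
l4 (array([217., 247.]), 67, (array([0.51760441, 0.08388354]), np.float64(0.002780010980358779)), array([0.0427, 0.0331]))
l4 (array([216., 234.]), 49, (array([0.51338302, 0.11561981]), np.float64(0.0011544103336299674)), array([0.0359, 0.0353]))
```

```bash
cat > go.py <<'E'
import sys
from h import *
from scipy.spatial.transform import Rotation as Ro
# usage: go.py x y z [yawdeg of tool y axis]
s=r.get_state(); M=Ro.from_quat(s['eef_rot']).as_matrix(); p=s['tool_pos']
np.set_printoptions(suppress=True,precision=4)
print('t',round(s['clock'],2),'pos',p,'ax',M[:,0],'ay',M[:,1],'az',M[:,2],'F',s['contact_force'].round(1),'op',round(s['opening'],3),'q',s['q'].round(2))
yaw=np.degrees(np.arctan2(M[1,1],M[0,1])); print('yaw of y axis',yaw.round(2))
if len(sys.argv)>3:
    t=np.array(list(map(float,sys.argv[1:4])))
    print('shift now-axes mm',(M.T@(t-p)*1000).round(1))
    if len(sys.argv)>4:
        d=(float(sys.argv[4])-yaw+90)%180-90; print('turn (world z deg)',d,'-> about tool x rad',-np.radians(d))
        x=np.array([0,0,-1.]) if 0 else M[:,0]
        M2=Ro.from_rotvec(-np.radians(d)*x).as_matrix()@M; print('shift after-turn axes',(M2.T@(t-p)*1000).round(1))
E
python3 go.py 0.513 0.117 0.30 65
```

```text
t 0.1 pos [ 0.2608 -0.5676  0.404 ] ax [-0.0008  0.0014 -1.    ] ay [ 0.4176 -0.9086 -0.0016] az [-0.9086 -0.4176  0.0001] F [-0.3  0.5  0.9] op 0.999 q [ 1.17  0.69 -0.19  1.57  0.16  0.9  -0.22]
yaw of y axis -65.31
shift now-axes mm [ 104.8 -516.6 -515.1]
turn (world z deg) -49.68619028987149 -> about tool x rad 0.8671876133306933
shift after-turn axes [ 104.8 -727.    60.7]
```

Emit:
carry_out:
  targets: "1 0 -8 -8 0;1 0 -16 -16 0;1 0 -25 -25 0;1 0 -25 -25 0;1 0 -25 -25 0;1 0 -25 -25 0;1 0 -25 -25 0;1 0 -25 -25 0;1 0 -25 -25 0;1 0 -25 -25 0;1 0 -25 -25 0;1 0 -16 -16 0;1 0 -8 -8 0;1 0 0 0 0"
  force: 20

```text
clock: 1.27
tool_pos: [0.3961, -0.2029, 0.4047]
eef_rot: [0.69, 0.154, -0.69, 0.153]
contact_force: [-0.4, 0.1, -0.2]
opening: 0.999
```

```bash
python3 go.py 0.513 0.117 0.32 65
```

```text
t 1.27 pos [ 0.3961 -0.2029  0.4047] ax [ 0.0003  0.0014 -1.    ] ay [ 0.4232 -0.906  -0.0012] az [-0.906  -0.4232 -0.0008] F [-0.4  0.1 -0.2] op 0.999 q [ 0.48  0.46 -0.17  2.08  0.13  0.6  -0.91]
yaw of y axis -64.96
shift now-axes mm [  85.2 -240.3 -241.2]
turn (world z deg) -50.03646519170087 -> about tool x rad 0.8733010636547158
shift after-turn axes [  85.2 -339.2   29.2]
```

Emit:
carry_out:
  targets: "1 0 0 0 0.06;1 0 0 0 0.115;1 0 0 0 0.115;1 0 0 0 0.115;1 0 0 0 0.115;1 0 0 0 0.115;1 0 0 0 0.115;1 0 0 0 0.08;1 0 0 0 0.04;1 0 -14 1 0;1 0 -25 2 0;1 0 -35 3 0;1 10 -35 3 0;1 12 -35 3 0;1 12 -35 3 0;1 12 -35 3 0;1 10 -35 3 0;1 9 -35 3 0;1 10 -28 3 0;1 5 -17 2 0"

```text
clock: 2.93
tool_pos: [0.5097, 0.1068, 0.3234]
eef_rot: [-0.69, 0.153, 0.691, 0.153]
contact_force: [-0.1, 0.4, 0.3]
opening: 0.999
```

```bash
python3 go.py 0.513 0.117 0.32 65; python3 - <<'E'
from meas import *
for n in ("side","top"):
    p,d=eyes.snapshot(n); cv2.imwrite(f"pics/{n}1.png",p); np.savez(f"/tmp/{n}1.npz",p=p,d=d)
a=cv2.imread('pics/side1.png')[60:330,80:380]; cv2.imwrite('pics/sidez1.png',cv2.resize(a,None,fx=2,fy=2))
E
```

```text
t 2.93 pos [0.5097 0.1068 0.3234] ax [-0.0003  0.0008 -1.    ] ay [-0.4226 -0.9063 -0.0006] az [-0.9063  0.4226  0.0006] F [-0.1  0.4  0.3] op 0.999 q [-0.38  0.68  0.14  1.97 -0.19  0.5  -2.12]
yaw of y axis -115.0
shift now-axes mm [  3.4 -10.6   1.3]
turn (world z deg) 0.0012402926152503824 -> about tool x rad -2.1647189824290406e-05
shift after-turn axes [  3.4 -10.6   1.3]
```

View pics/sidez1.png

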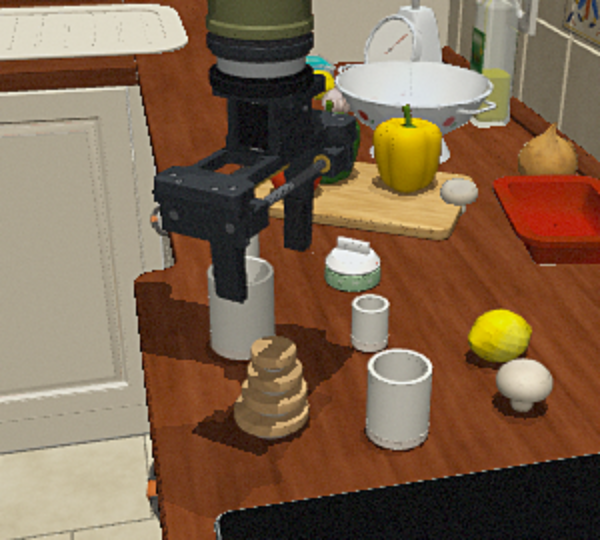

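View pics/top1.png

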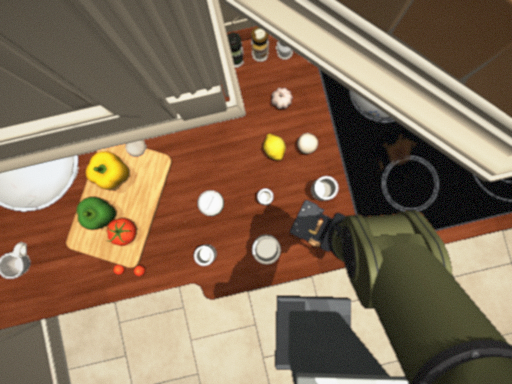

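```bash
python3 - <<'E'
from meas import *
from scipy.spatial.transform import Rotation as Ro
s=r.get_state(); M=Ro.from_quat(s['eef_rot']).as_matrix(); p=s['tool_pos']
im=cv2.imread('pics/side1.png')
f=4
a=cv2.resize(im[140:260,150:300],None,fx=f,fy=f,interpolation=cv2.INTER_NEAREST)
for sg in (1,-1):
    for y in (44,61.5):
        for z in (-9,9):
            q=proj('side',p+M@np.array([.166,sg*y/1000,z/1000]))[0]
            cv2.circle(a,tuple(((q-[150,140]+.5)*f).round().astype(int).tolist()),3,(0,0,255),-1)
cv2.imwrite('pics/f1.png',a)
im=cv2.imread('pics/top1.png'); a=cv2.resize(im[170:270,270:400],None,fx=5,fy=5,interpolation=cv2.INTER_CUBIC)
for x,y,z in [(166,44,9),(166,44,-9),(166,61.5,9),(166,61.5,-9),(166,-44,9),(166,-44,-9),(102,93.5,37.5),(102,-93.5,37.5),(102,93.5,-37.5),(102,-93.5,-37.5)]:
    q=proj('top',p+M@np.array([x,y,z])/1000)[0]
    cv2.circle(a,tuple(((q-[270,170]+.5)*5).round().astype(int).tolist()),3,(0,0,255),-1)
cv2.imwrite('pics/f1t.png',a)
E
```

```text
(no output)
```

View pics/f1.png

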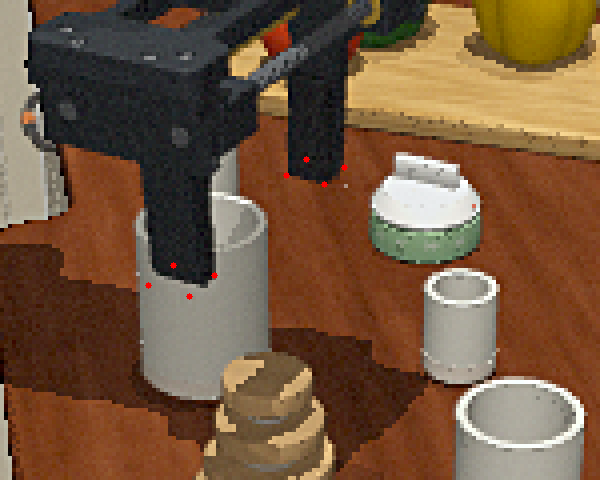

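View pics/f1t.png

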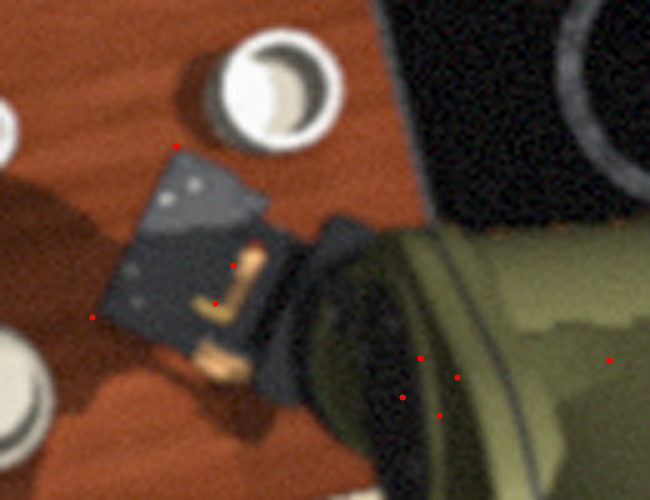

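Emit:
carry_out:
  targets: "0.7 10 -4 0.5 0;0.7 20 -4 0.5 0;0.7 25 -2.6 0.3 0;0.7 20 0 0 0;0.7 12 0 0 0;0.7 7 0 0 0;0.7 0 0 0 0;0.7 0 0 0 0"

```text
clock: 3.7
tool_pos: [0.5121, 0.113, 0.2308]
eef_rot: [0.69, -0.155, -0.69, -0.154]
contact_force: [-1.4, 0.1, 0.5]
opening: 0.701
```

```bash
cat > look.py <<'E'
import sys
from h import *
tag=sys.argv[1]; x0,y0,x1,y1=map(int,sys.argv[2:6])
for n in sys.argv[6:] or ['side']:
    p,d=eyes.snapshot(n); np.savez(f"/tmp/{n}{tag}.npz",p=p,d=d); f=min(800/(x1-x0),600/(y1-y0))
    cv2.imwrite(f"pics/{n}{tag}.png",cv2.resize(p[y0:y1,x0:x1],None,fx=f,fy=f,interpolation=cv2.INTER_CUBIC))
E
python3 go.py 0.513 0.117 0.229 65; python3 look.py a 150 140 310 260
```

```text
t 3.7 pos [0.5121 0.113  0.2308] ax [-0.0002 -0.0009 -1.    ] ay [-0.427  -0.9042  0.0008] az [-0.9042  0.427  -0.0002] F [-1.4  0.1  0.5] op 0.701 q [-0.36  0.85  0.09  2.   -0.22  0.3  -2.11]
yaw of y axis -115.28
shift now-axes mm [ 1.8 -4.   0.9]
turn (world z deg) 0.2781024211099066 -> about tool x rad -0.0048538029061356526
shift after-turn axes [ 1.8 -4.   0.9]
```

View pics/sidea.png

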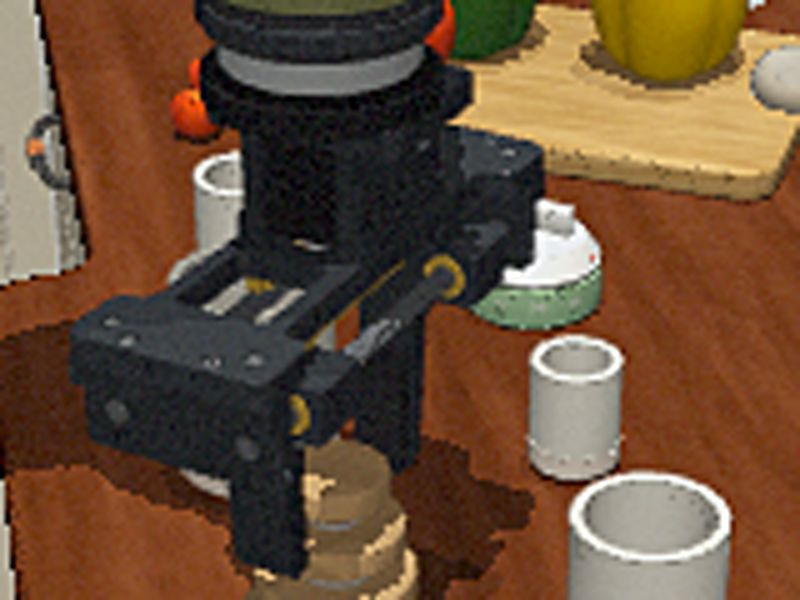

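Emit:
carry_out:
  targets: "0.7 1 -2 0.5 0;0.7 1 -2 0.4 0;0.7 0 0 0 0;0.7 0 0 0 0"

```text
clock: 4.08
tool_pos: [0.513, 0.1188, 0.2291]
eef_rot: [0.69, -0.154, -0.69, -0.154]
contact_force: [0.0, 1.1, -0.7]
opening: 0.701
```

```bash
python3 go.py 0.513 0.117 0.229 65
```

```text
t 4.08 pos [0.513  0.1188 0.2291] ax [ 0.0008  0.0003 -1.    ] ay [-0.4246 -0.9054 -0.0006] az [-0.9054  0.4246 -0.0006] F [ 0.   1.1 -0.7] op 0.701 q [-0.37  0.85  0.08  2.   -0.22  0.3  -2.11]
yaw of y axis -115.13
shift now-axes mm [ 0.1  1.6 -0.7]
turn (world z deg) 0.1272803203045214 -> about tool x rad -0.00222146066230689
shift after-turn axes [ 0.1  1.6 -0.7]
```

Emit:
carry_out:
  targets: "0.55 0 0 0 0;0.45 0 0 0 0;0.4 0 0 0 0;0.3 0 0 0 0;0.3 0 0 0 0;0.3 0 0 0 0;0.3 0 0 0 0"
  force: 20

```text
clock: 4.67
tool_pos: [0.5129, 0.1184, 0.2287]
eef_rot: [0.69, -0.154, -0.69, -0.154]
contact_force: [0.3, -0.1, 0.3]
opening: 0.432
```

```bash
python3 go.py 0.513 0.117 0.229 65; python3 look.py b 150 140 310 260
```

```text
t 4.67 pos [0.5129 0.1184 0.2287] ax [ 0.0001 -0.0001 -1.    ] ay [-0.4252 -0.9051  0.    ] az [-0.9051  0.4252 -0.0001] F [ 0.3 -0.1  0.3] op 0.432 q [-0.37  0.85  0.08  2.   -0.22  0.3  -2.11]
yaw of y axis -115.16
shift now-axes mm [-0.3  1.2 -0.6]
turn (world z deg) 0.16462410402004934 -> about tool x rad -0.0028732326432954944
shift after-turn axes [-0.3  1.2 -0.6]
```

View pics/sideb.png

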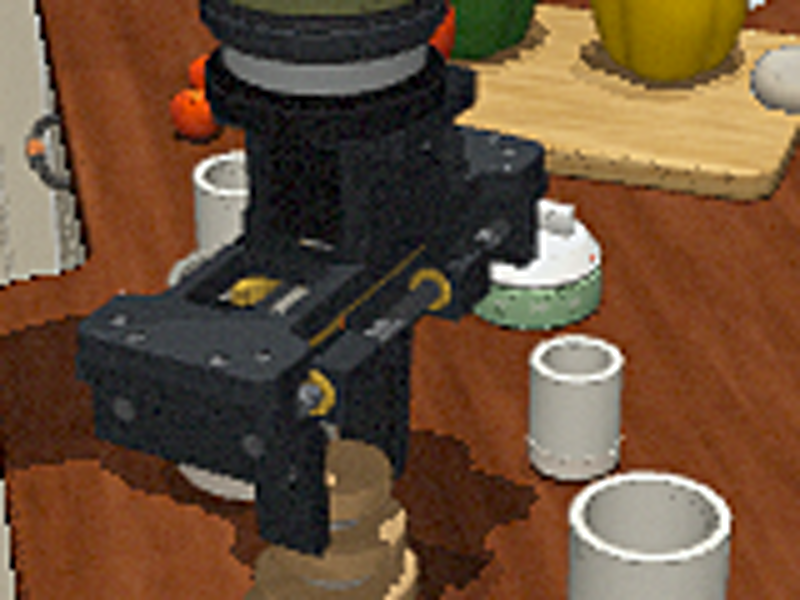

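Emit:
carry_out:
  targets: "0.3 -3 0 0 0;0.3 -8 0 0 0;0.3 -15 0 0 0;0.3 -18 0 0 0;0.3 -12 0 0 0;0.3 -5 0 0 0;0.3 0 -8 -1 0;0.3 0 -18 -2 0;0.3 0 -25 -3 0;0.3 0 -28 -4 0;0.3 0 -28 -4 0;0.3 0 -24 -3 0;0.3 0 -17 -2 0;0.3 0 -8 -1 0;0.3 0 0 0 0;0.3 0 0 0 0"

```text
clock: 6.05
tool_pos: [0.5969, 0.2507, 0.2889]
eef_rot: [-0.69, 0.155, 0.691, 0.153]
contact_force: [-0.1, 0.4, 0.4]
opening: 0.436
```

```bash
python3 go.py 0.5967 0.2527 0.29; python3 look.py c 150 100 310 220; python3 look.py c 200 130 360 250 top
```

```text
t 6.05 pos [0.5969 0.2507 0.2889] ax [-0.0016 -0.0014 -1.    ] ay [-0.4251 -0.9051  0.0019] az [-0.9051  0.4251  0.0009] F [-0.1  0.4  0.4] op 0.436 q [-0.57  0.87  0.19  1.6  -0.22  0.7  -2.28]
yaw of y axis -115.16
shift now-axes mm [-1.1 -1.7  1. ]
```

View pics/sidec.png

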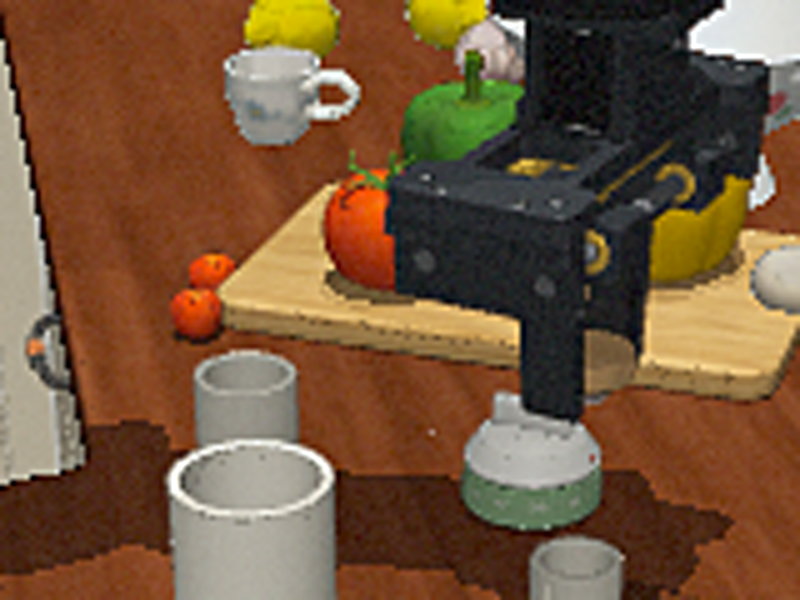

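View pics/topc.png

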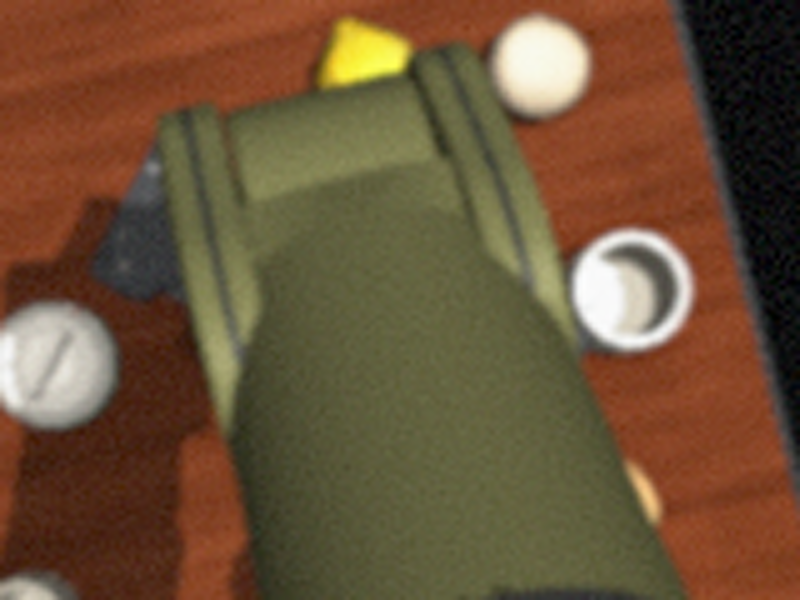

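Emit:
carry_out:
  targets: "0.3 8 -1 0.5 0;0.3 16 -0.7 0.5 0;0.3 18 0 0 0;0.3 14 0 0 0;0.3 8 0 0 0;0.3 4 0 0 0;0.3 0 0 0 0;0.3 0 0 0 0"

```text
clock: 6.82
tool_pos: [0.5975, 0.2529, 0.222]
eef_rot: [0.69, -0.154, -0.69, -0.154]
contact_force: [0.9, 0.0, 0.3]
opening: 0.434
```

```bash
python3 go.py 0.5967 0.2527 0.208; python3 look.py d 180 120 320 225
```

```text
t 6.82 pos [0.5975 0.2529 0.222 ] ax [ 0.0007  0.     -1.    ] ay [-0.4255 -0.905  -0.0003] az [-0.905   0.4255 -0.0006] F [0.9 0.  0.3] op 0.434 q [-0.56  0.97  0.16  1.62 -0.24  0.58 -2.27]
yaw of y axis -115.18
shift now-axes mm [14.   0.5  0.6]
```

View pics/sided.png

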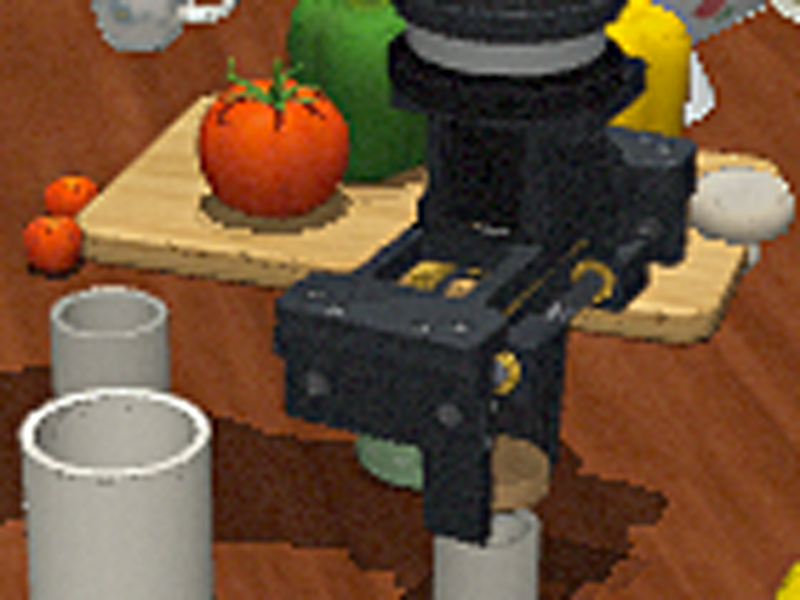

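Emit:
carry_out:
  targets: "0.3 3 0.3 0.6 0;0.3 3 0 0.3 0;0.3 3 0 0 0;0.3 2 0 0 0;0.3 1.5 0 0 0;0.3 0 0 0 0;0.3 0 0 0 0"

```text
clock: 7.45
tool_pos: [0.5962, 0.2532, 0.2091]
eef_rot: [-0.69, 0.154, 0.69, 0.154]
contact_force: [-0.1, 0.1, -0.1]
opening: 0.439
```

```bash
python3 go.py 0.5967 0.2527 0.208; python3 look.py e 180 120 320 225
```

```text
t 7.45 pos [0.5962 0.2532 0.2091] ax [-0.0001 -0.0001 -1.    ] ay [-0.4251 -0.9051  0.0002] az [-0.9051  0.4251  0.    ] F [-0.1  0.1 -0.1] op 0.439 q [-0.55  0.98  0.15  1.62 -0.24  0.55 -2.27]
yaw of y axis -115.16
shift now-axes mm [ 1.1  0.2 -0.6]
```

View pics/sidee.png

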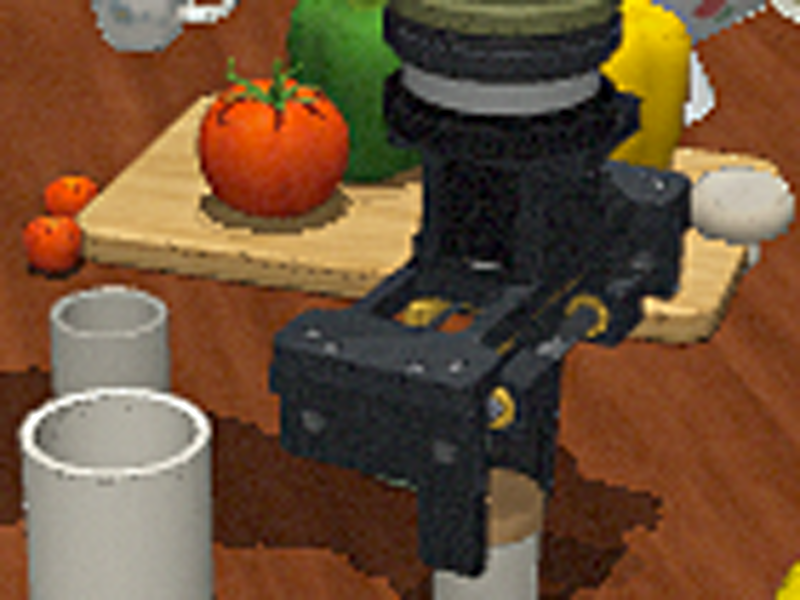

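Emit:
carry_out:
  targets: "0.3 1 0 0 0;0.3 0 0 0 0;0.5 0 0 0 0;0.55 0 0 0 0;0.6 0 0 0 0;0.6 0 0 0 0;0.6 -5 0 0 0;0.6 -12 0 0 0;0.6 -20 0 0 0;0.6 -25 0 0 0;0.8 -25 0 0 0;0.8 -20 0 0 0;0.8 -10 0 0 0;0.8 0 0 0 0"

```text
clock: 8.67
tool_pos: [0.5971, 0.2534, 0.3286]
eef_rot: [0.692, -0.153, -0.688, -0.155]
contact_force: [0.3, -0.1, -0.1]
opening: 0.802
```

```bash
python3 look.py f 180 150 320 255;python3 look.py f 180 150 360 285 top; python3 go.py 0.514 0.117 0.25; python3 - <<'E'
from meas import *
p=np.load('/tmp/sidef.npz')['p']
for o in sidelid(p,215,258,30,.060,.024): print('l3',o)
for o in sidelid(p,265,210,16,.059,.0195): print('c4lid',o)
for k in H: 
  if k!='c4': print(k,siderim(p,k))
t=np.load('/tmp/topf.npz')
print('top l3',rim('top',t['p'],t['d'],(318,233),.06,.024,w=34,tol=.004))
E
```

```text
t 8.77 pos [0.596  0.2532 0.3252] ax [-0.0002  0.     -1.    ] ay [-0.4252 -0.9051  0.0001] az [-0.9051  0.4252  0.0002] F [-0.8 -0.7 -0.6] op 0.798 q [-0.58  0.82  0.2   1.58 -0.21  0.76 -2.29]
yaw of y axis -115.16
shift now-axes mm [ 75.2 158.1  16.3]
l3 (array([214., 268.]), 88, (array([0.51688903, 0.0559524 ]), np.float64(0.0035938109678523796)), array([0.059 , 0.0395]))
l3 (array([217., 257.]), 83, (array([0.51661454, 0.08621322]), np.float64(0.0023469365512733755)), array([0.0518, 0.0384]))
l3 (array([217., 244.]), 61, (array([0.51436064, 0.11465209]), np.float64(0.001302991061932292)), array([0.0447, 0.0437]))
c1 (70, (array([0.47046942, 0.24567811]), np.float64(0.0016246892993674643)), array([0.0617, 0.0622]))
c2 (72, (array([0.62064123, 0.10664901]), np.float64(0.0013306069526543517)), array([0.0524, 0.0497]))
c3 (44, (array([0.46348841, 0.30516269]), np.float64(0.001745420045282476)), array([0.0455, 0.0108]))Traceback (most recent call last):
  File "<stdin>", line 8, in <module>
  File "meas.py", line 13, in rim
    c=max(cs,key=cv2.contourArea).reshape(-1,2); hull=cv2.convexHull(c).reshape(-1,2)
      ~~~^^^^^^^^^^^^^^^^^^^^^^^^
ValueError: max() iterable argument is empty
```

View pics/sidef.png

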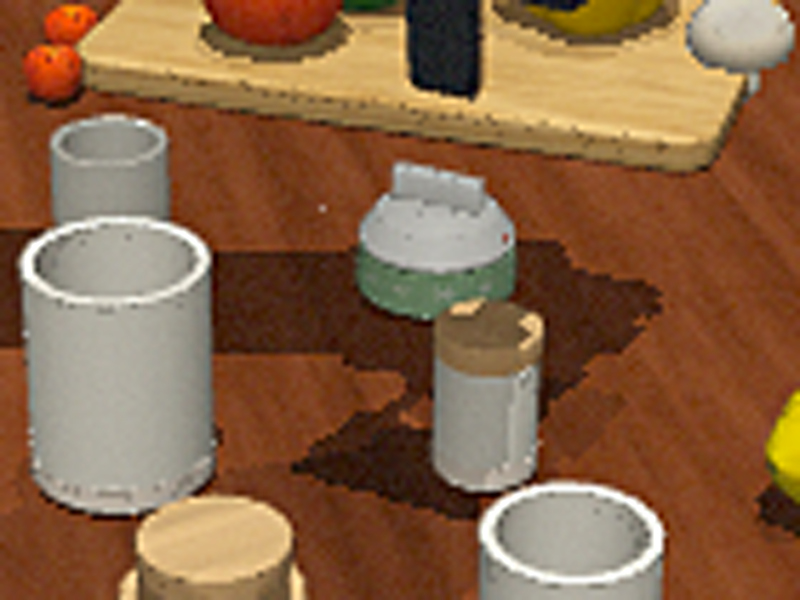

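View pics/topf.png

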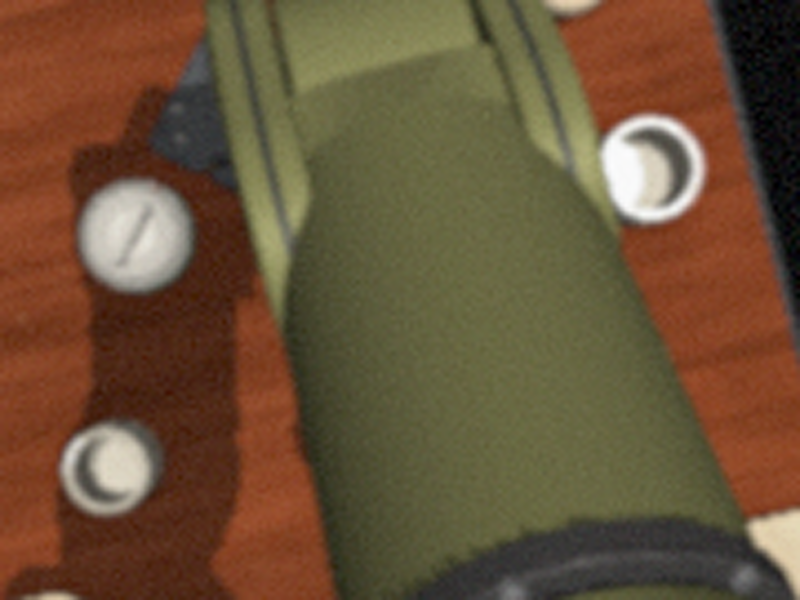

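Emit:
carry_out:
  targets: "0.8 0 8 1 0;0.8 0 20 2 0;0.8 0 30 3 0;0.8 0 35 4 0;0.8 5 33 4 0;0.8 10 22 2 0;0.8 18 11 0 0;0.8 20 0 0 0;0.8 20 0 0 0;0.8 20 0 0 0;0.8 10 0 0 0;0.8 5 0 0 0;0.8 0 0 0 0;0.8 0 0 0 0;0.8 0 0 0 0"

```text
clock: 10.02
tool_pos: [0.5144, 0.1161, 0.2179]
eef_rot: [0.691, -0.154, -0.69, -0.154]
contact_force: [0.1, 0.6, -0.0]
opening: 0.8
```

```bash
python3 go.py 0.514 0.116 0.209 65
```

```text
t 10.02 pos [0.5144 0.1161 0.2179] ax [ 0.0013  0.0001 -1.    ] ay [-0.4252 -0.9051 -0.0006] az [-0.9051  0.4252 -0.0011] F [ 0.1  0.6 -0. ] op 0.8 q [-0.36  0.88  0.08  2.   -0.23  0.28 -2.09]
yaw of y axis -115.16
shift now-axes mm [8.9 0.3 0.3]
turn (world z deg) 0.1615714216336528 -> about tool x rad -0.0028199532846352364
shift after-turn axes [8.9 0.3 0.3]
```

Emit:
carry_out:
  targets: "0.8 5 0 0 0;0.8 3.5 0 0 0;0.8 0 0 0 0;0.65 0 0 0 0;0.58 0 0 0 0;0.5 0 0 0 0;0.42 0 0 0 0;0.42 0 0 0 0;0.42 0 0 0 0;0.42 0 0 0 0"

```text
clock: 10.85
tool_pos: [0.5142, 0.1161, 0.2088]
eef_rot: [0.69, -0.154, -0.69, -0.154]
contact_force: [-0.5, 0.3, 1.3]
opening: 0.535
```

```bash
python3 go.py 0.4496 0.395 0.29; python3 look.py g 150 180 310 300
```

```text
t 10.85 pos [0.5142 0.1161 0.2088] ax [ 0.0003 -0.     -1.    ] ay [-0.4252 -0.9051 -0.0001] az [-0.9051  0.4252 -0.0002] F [-0.5  0.3  1.3] op 0.535 q [-0.36  0.89  0.08  2.   -0.23  0.26 -2.09]
yaw of y axis -115.16
shift now-axes mm [ -81.2 -225.   177. ]
```

View pics/sideg.png

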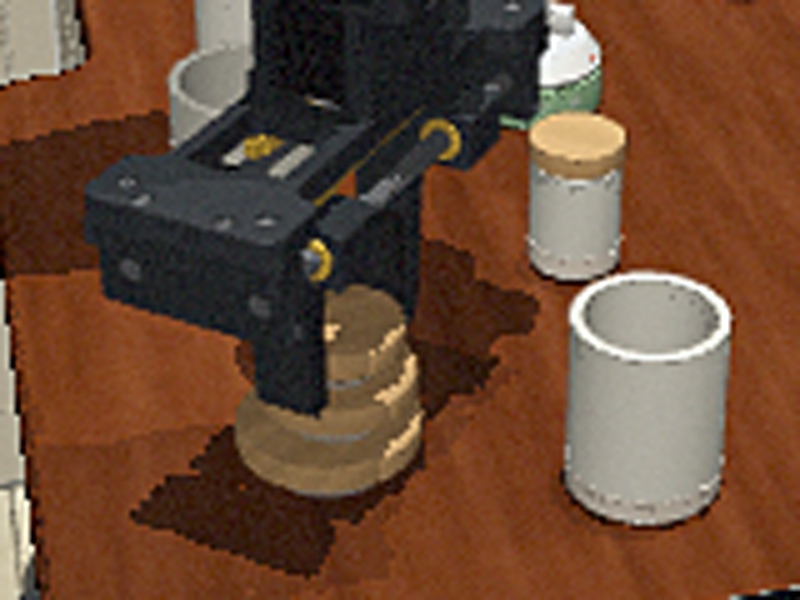

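Emit:
carry_out:
  targets: "0.42 -3 0 0 0;0.42 -8 0 0 0;0.42 -15 0 0 0;0.42 -20 0 0 0;0.42 -20 0 0 -0.05;0.42 -12 0 0 -0.1;0.42 -5 0 0 -0.1;0.42 0 0 0 -0.1;0.42 0 0 0 -0.1;0.42 0 0 0 -0.1;0.42 0 0 0 -0.08;0.42 0 0 0 -0.05;0.42 0 0 0 -0.02;0.42 0 0 0 0"

```text
clock: 12.07
tool_pos: [0.5141, 0.1159, 0.2922]
eef_rot: [0.701, 0.092, -0.701, 0.092]
contact_force: [-0.0, 0.7, -0.5]
opening: 0.535
```

```bash
python3 go.py 0.4496 0.395 0.295
```

```text
t 12.07 pos [0.5141 0.1159 0.2922] ax [ 0.0003 -0.0001 -1.    ] ay [ 0.2575 -0.9663  0.0002] az [-0.9663 -0.2575 -0.0003] F [-0.   0.7 -0.5] op 0.535 q [-0.28  0.74 -0.04  1.96  0.06  0.44 -1.68]
yaw of y axis -75.08
shift now-axes mm [  -2.9 -286.3   -9.5]
```

Emit:
carry_out:
  targets: "0.42 -4 -6 0 0;0.42 -4 -14 0 0;0.42 0 -22 -1 0;0.42 0 -28 -1 0;0.42 0 -30 -1 0;0.42 0 -32 -1 0;0.42 0 -32 -1 0;0.42 0 -32 -1 0;0.42 0 -30 -1 0;0.42 0 -26 -1 0;0.42 0 -18 -1 0;0.42 0 -10 0 0;0.42 0 -6 0 0;0.42 0 0 0 0;0.42 0 0 0 0"

```text
clock: 13.32
tool_pos: [0.4495, 0.3936, 0.2997]
eef_rot: [0.701, 0.091, -0.701, 0.092]
contact_force: [-0.3, -0.3, -1.0]
opening: 0.538
```

```bash
python3 go.py 0.4496 0.395 0.23; python3 look.py h 130 80 270 185
```

```text
t 13.32 pos [0.4495 0.3936 0.2997] ax [ 0.0002 -0.0014 -1.    ] ay [ 0.2565 -0.9666  0.0015] az [-0.9666 -0.2565  0.0002] F [-0.3 -0.3 -1. ] op 0.538 q [-0.82  0.79  0.04  1.75 -0.04  0.6  -2.07]
yaw of y axis -75.14
shift now-axes mm [69.7 -1.4 -0.5]
```

View pics/sideh.png

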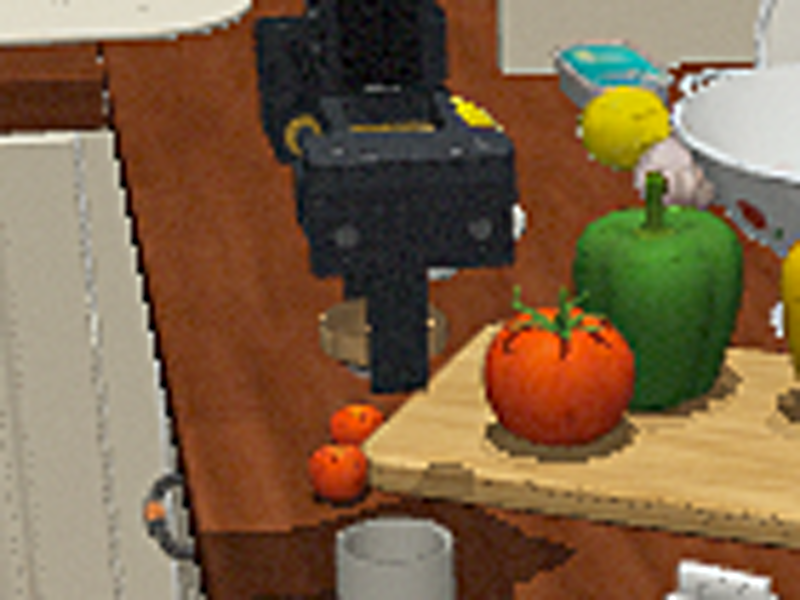

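Emit:
carry_out:
  targets: "0.42 8 -0.7 0 0;0.42 16 -0.7 -0.5 0;0.42 18 0 0 0;0.42 14 0 0 0;0.42 8 0 0 0;0.42 4 0 0 0;0.42 0 0 0 0;0.42 0 0 0 0"

```text
clock: 14.03
tool_pos: [0.4496, 0.396, 0.2319]
eef_rot: [0.701, 0.092, -0.701, 0.092]
contact_force: [-0.0, 0.9, 0.5]
opening: 0.535
```

```bash
python3 go.py 0.4496 0.395 0.218; python3 look.py i 150 110 250 185
```

```text
t 14.03 pos [0.4496 0.396  0.2319] ax [ 0.0004  0.     -1.    ] ay [ 0.2573 -0.9663  0.0001] az [-0.9663 -0.2573 -0.0004] F [-0.   0.9  0.5] op 0.535 q [-0.81  0.9   0.03  1.77 -0.05  0.47 -2.07]
yaw of y axis -75.09
shift now-axes mm [13.9  1.   0.2]
```

View pics/sidei.png

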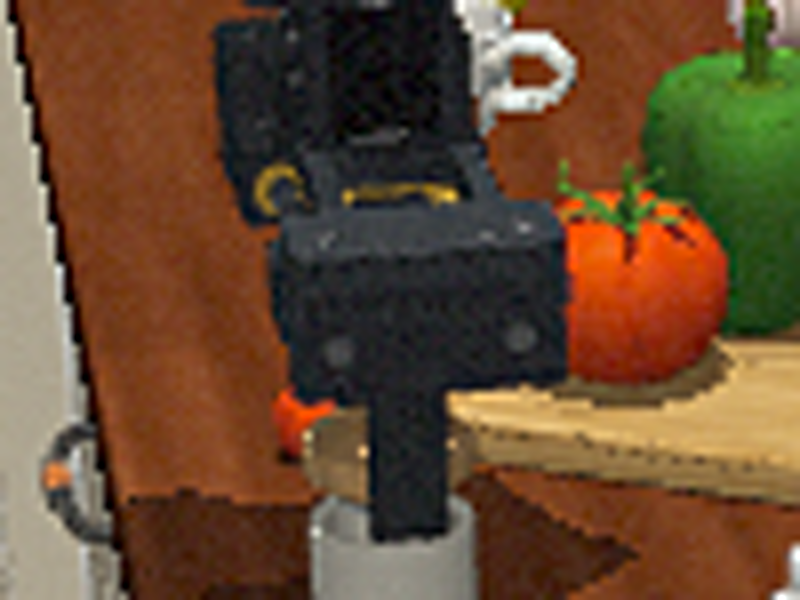

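Emit:
carry_out:
  targets: "0.42 3 0.7 -1 0;0.42 3 0 0 0;0.42 3 0 0 0;0.42 3 0 0 0;0.42 1.5 0 0 0;0.42 0 0 0 0;0.42 0 0 0 0"

```text
clock: 14.67
tool_pos: [0.4503, 0.396, 0.2181]
eef_rot: [-0.701, -0.092, 0.701, -0.092]
contact_force: [0.8, 2.2, -0.5]
opening: 0.54
```

```bash
python3 go.py 0.4496 0.395 0.218; python3 look.py j 150 110 250 185
```

```text
t 14.67 pos [0.4503 0.396  0.2181] ax [-0.0001  0.0002 -1.    ] ay [ 0.2581 -0.9661 -0.0002] az [-0.9661 -0.2581  0.    ] F [ 0.8  2.2 -0.5] op 0.54 q [-0.81  0.92  0.02  1.77 -0.05  0.45 -2.07]
yaw of y axis -75.04
shift now-axes mm [0.1 0.8 0.9]
```

View pics/sidej.png

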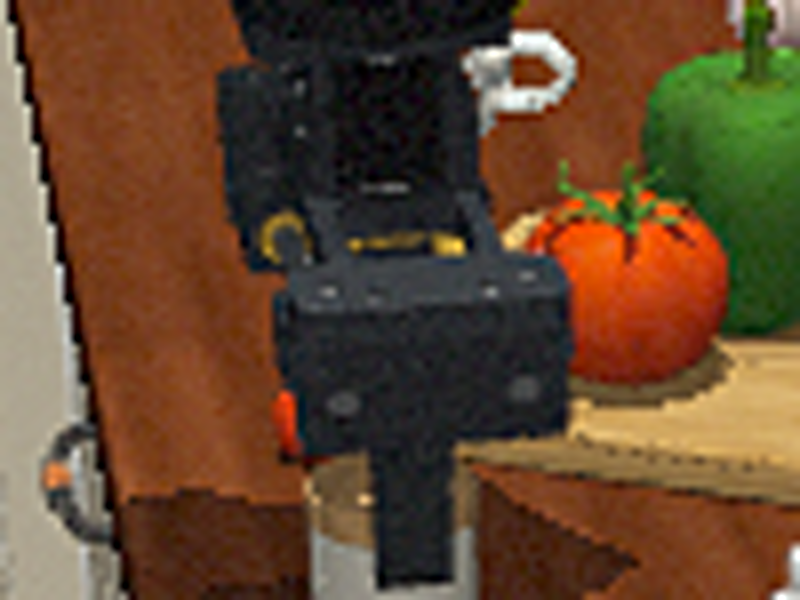

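Emit:
carry_out:
  targets: "0.42 0.7 0.6 0.3 0;0.42 0 0 0 0;0.6 0 0 0 0;0.65 0 0 0 0;0.7 0 0 0 0;0.7 0 0 0 0;0.7 -5 0 0 0;0.7 -12 0 0 0;0.7 -18 0 0 0;0.7 -22 0 0 0;0.7 -22 0 0 0;0.8 -14 0 0 0;0.8 -6 0 0 0;0.8 0 0 0 0"

```text
clock: 15.88
tool_pos: [0.4507, 0.3954, 0.3187]
eef_rot: [0.702, 0.093, -0.7, 0.091]
contact_force: [-0.4, 1.2, 0.1]
opening: 0.803
```

```bash
python3 look.py k 150 140 310 260;python3 look.py k 180 150 360 285 top; python3 go.py 0.514 0.117 0.30 65; python3 - <<'E'
from meas import *
p=np.load('/tmp/sidek.npz')['p']
for o in sidelid(p,215,258,30,.040,.0285): print('l2',o)
for k in ('c1','c2'): print(k,siderim(p,k))
t=np.load('/tmp/topk.npz')
for a in [((318,233),.04,.0285,.004),((326,188),.07,.0275,.006),((266,249),.084,.032,.006)]:
  try: print('top',rim('top',t['p'],t['d'],a[0],a[1],a[2],w=30,tol=a[3]))
  except Exception as e: print(e)
E
```

```text
t 15.98 pos [0.45   0.3949 0.3164] ax [-0.0003 -0.0003 -1.    ] ay [ 0.2579 -0.9662  0.0002] az [-0.9662 -0.2579  0.0003] F [ 0.5 -0.  -0.6] op 0.801 q [-0.82  0.77  0.04  1.74 -0.04  0.64 -2.07]
yaw of y axis -75.06
shift now-axes mm [ 16.5 285.    9.9]
turn (world z deg) -39.94276013130147 -> about tool x rad 0.6971326766255332
shift after-turn axes [  16.5  224.9 -175.4]
l2 (array([214., 268.]), 88, (array([0.51386882, 0.08725267]), np.float64(0.002740439687974229)), array([0.0616, 0.0413]))
l2 (array([217., 253.]), 72, (array([0.51342588, 0.11565021]), np.float64(0.0014031635453104242)), array([0.0541, 0.0522]))
c1 (70, (array([0.47054522, 0.2453777 ]), np.float64(0.0015961553124050174)), array([0.0617, 0.0624]))
c2 (72, (array([0.62064123, 0.10664901]), np.float64(0.0013306069526543517)), array([0.0524, 0.0497]))
top ((array([0.51262898, 0.11870928]), np.float64(0.0007542767080152235)), 64)
top ((array([0.619878  , 0.10965063]), np.float64(0.0007326012616579552)), 64)
top ((array([0.47027188, 0.24784462]), np.float64(0.0006680103954057608)), 75)
```

View pics/sidek.png

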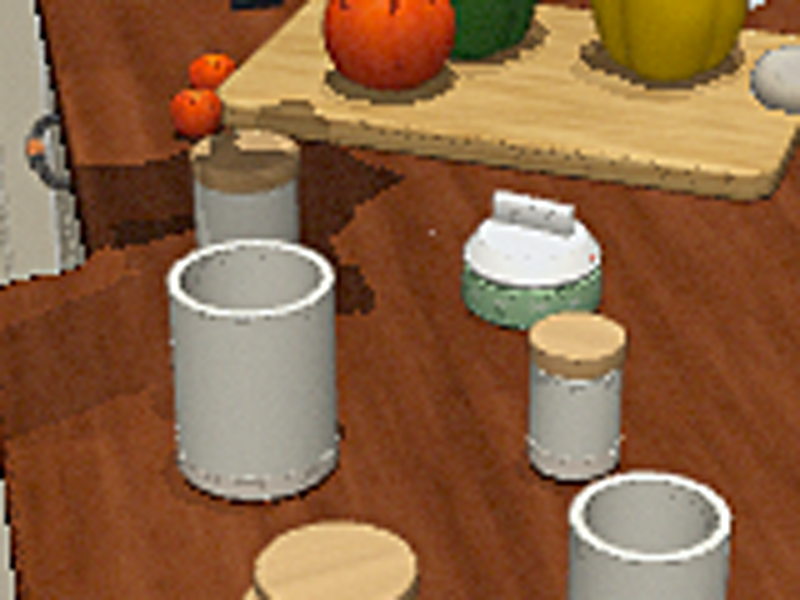

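View pics/topk.png

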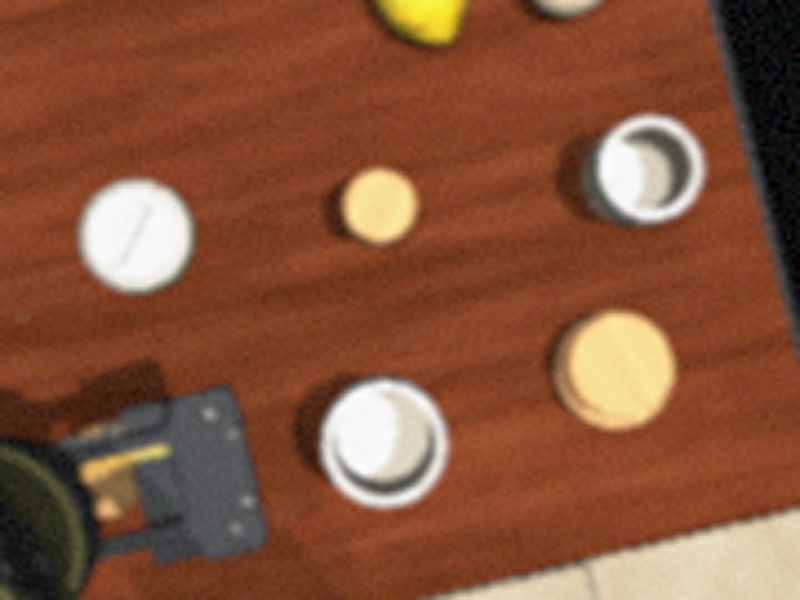

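Emit:
carry_out:
  targets: "0.85 0 0 0 0.05;0.85 0 0 0 0.1;0.85 0 0 0 0.11;0.85 0 0 0 0.11;0.85 0 0 0 0.11;0.85 0 0 0 0.1;0.85 0 0 0 0.08;0.85 0 0 0 0.037;0.85 0 8 -6 0;0.85 0 16 -12 0;0.85 0 25 -19 0;0.85 0 28 -22 0;0.85 0 28 -22 0;0.85 0 28 -22 0;0.85 4 27 -22 0;0.85 4 25 -20 0;0.85 4 20 -15 0;0.85 4 13 -10 0;0.85 0 6 -5 0;0.85 0 0 0 0"

```text
clock: 17.65
tool_pos: [0.5144, 0.1154, 0.3003]
eef_rot: [-0.69, 0.155, 0.69, 0.153]
contact_force: [-0.1, 0.0, 0.2]
opening: 0.848
```

```bash
python3 go.py 0.513 0.117 0.205 65
```

```text
t 17.65 pos [0.5144 0.1154 0.3003] ax [-0.0006 -0.0016 -1.    ] ay [-0.4253 -0.905   0.0017] az [-0.905   0.4253 -0.0001] F [-0.1  0.   0.2] op 0.848 q [-0.39  0.73  0.13  1.96 -0.2   0.46 -2.12]
yaw of y axis -115.17
shift now-axes mm [95.3 -1.   1.9]
turn (world z deg) 0.17133795589558076 -> about tool x rad -0.002990411464014714
shift after-turn axes [95.3 -1.   1.9]
```

Emit:
carry_out:
  targets: "0.85 8 -0.5 1 0;0.85 18 -0.5 0.9 0;0.85 22 0 0 0;0.85 22 0 0 0;0.85 14 0 0 0;0.85 8 0 0 0;0.85 3 0 0 0;0.85 0 0 0 0;0.85 0 0 0 0"

```text
clock: 18.4
tool_pos: [0.513, 0.1205, 0.206]
eef_rot: [0.691, -0.152, -0.69, -0.153]
contact_force: [0.1, 0.1, -0.7]
opening: 0.848
```

```bash
python3 go.py 0.513 0.117 0.189 65
```

```text
t 18.4 pos [0.513  0.1205 0.206 ] ax [ 0.0009  0.0004 -1.    ] ay [-0.4215 -0.9068 -0.0008] az [-0.9068  0.4215 -0.0006] F [ 0.1  0.1 -0.7] op 0.848 q [-0.36  0.9   0.07  2.   -0.22  0.25 -2.11]
yaw of y axis -114.93
shift now-axes mm [17.   3.2 -1.4]
turn (world z deg) -0.06993332710760569 -> about tool x rad 0.0012205668149019222
shift after-turn axes [17.   3.2 -1.5]
```

Emit:
carry_out:
  targets: "0.85 6 1 -0.5 0;0.85 6 1 -0.3 0;0.85 5 0.5 0 0;0.85 0 0 0 0;0.85 0 0 0 0;0.75 0 0 0 0;0.68 0 0 0 0;0.6 0 0 0 0;0.5 0 0 0 0;0.5 0 0 0 0;0.5 0 0 0 0;0.5 0 0 0 0"

```text
clock: 19.4
tool_pos: [0.5127, 0.1173, 0.1887]
eef_rot: [0.69, -0.153, -0.69, -0.153]
contact_force: [-0.6, -0.1, 1.8]
opening: 0.639
```

```bash
python3 go.py 0.6203 0.1081 0.28; python3 look.py l 150 180 310 300
```

```text
t 19.4 pos [0.5127 0.1173 0.1887] ax [ 0.0004  0.0001 -1.    ] ay [-0.4225 -0.9064 -0.0002] az [-0.9064  0.4225 -0.0003] F [-0.6 -0.1  1.8] op 0.639 q [-0.35  0.93  0.06  2.   -0.22  0.22 -2.1 ]
yaw of y axis -114.99
shift now-axes mm [ -91.3  -37.1 -101.5]
```

View pics/sidel.png

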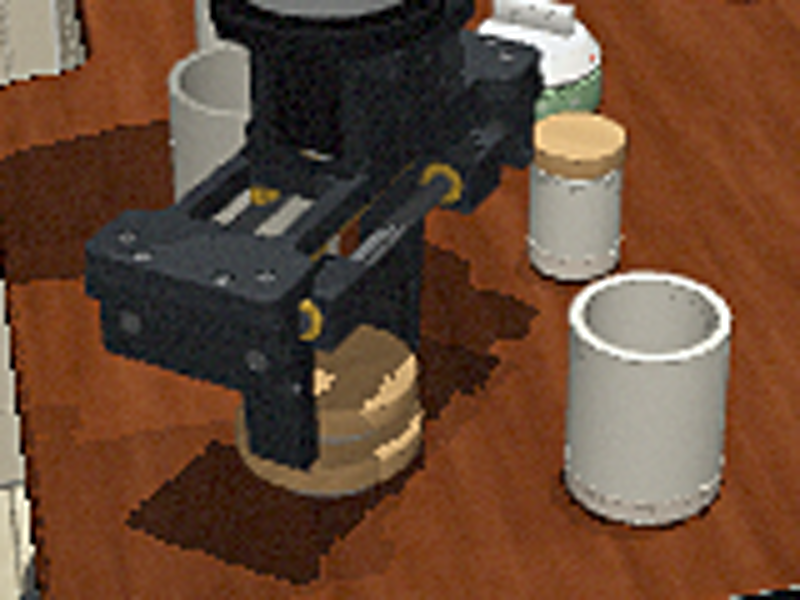

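Emit:
carry_out:
  targets: "0.5 -3 0 0 0;0.5 -8 0 0 0;0.5 -15 0 0 0;0.5 -22 0 0 0;0.5 -22 0 0 0;0.5 -14 0 0 0;0.5 -6 0 0 0;0.5 0 -2 -6 0;0.5 0 -5 -14 0;0.5 0 -8 -20 0;0.5 0 -8 -22 0;0.5 0 -7 -20 0;0.5 0 -5 -13 0;0.5 0 -2 -6 0;0.5 0 0 0 0;0.5 0 0 0 0"

```text
clock: 20.78
tool_pos: [0.6191, 0.1081, 0.2776]
eef_rot: [-0.69, 0.153, 0.691, 0.153]
contact_force: [0.4, 0.9, 0.1]
opening: 0.643
```

```bash
python3 go.py 0.6203 0.1081 0.244
```

```text
t 20.78 pos [0.6191 0.1081 0.2776] ax [-0.0023 -0.0003 -1.    ] ay [-0.4225 -0.9063  0.0012] az [-0.9063  0.4225  0.0019] F [0.4 0.9 0.1] op 0.643 q [-0.32  0.86  0.14  1.67 -0.18  0.63 -2.09]
yaw of y axis -114.99
shift now-axes mm [33.6 -0.6 -1.2]
```

Emit:
carry_out:
  targets: "0.5 6 -0.3 -0.5 0;0.5 12 -0.3 -0.5 0;0.5 10 0 0 0;0.5 5 0 0 0;0.5 0 0 0 0;0.5 0 0 0 0"

```text
clock: 21.28
tool_pos: [0.6206, 0.1083, 0.2448]
eef_rot: [-0.69, 0.153, 0.691, 0.153]
contact_force: [0.5, -0.0, -0.1]
opening: 0.638
```

```bash
python3 go.py 0.6203 0.1081 0.230; python3 look.py m 220 180 340 270
```

```text
t 21.28 pos [0.6206 0.1083 0.2448] ax [-0.0013 -0.0003 -1.    ] ay [-0.4224 -0.9064  0.0009] az [-0.9064  0.4224  0.0011] F [ 0.5 -0.  -0.1] op 0.638 q [-0.32  0.91  0.13  1.67 -0.19  0.57 -2.08]
yaw of y axis -114.99
shift now-axes mm [14.8  0.3  0.2]
```

View pics/sidem.png

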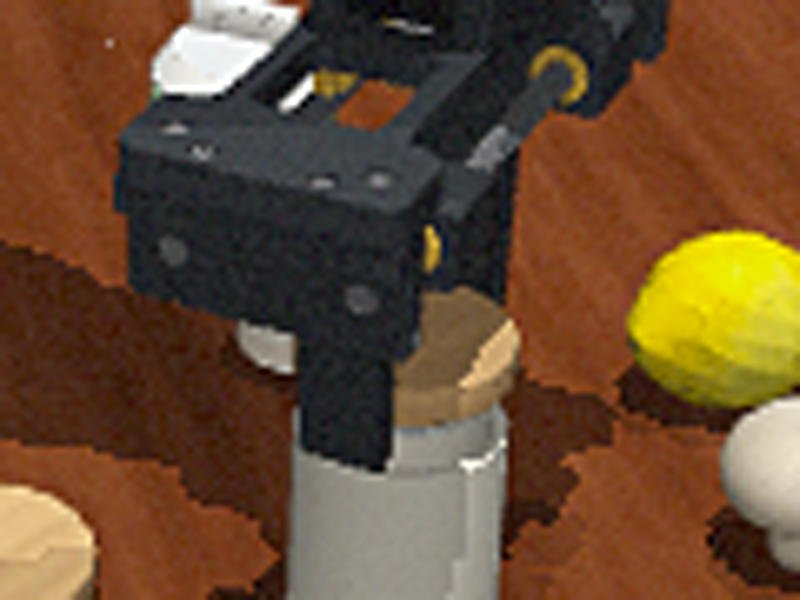

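Emit:
carry_out:
  targets: "0.5 3 0 0.6 0;0.5 3 0 0.3 0;0.5 3 0 0 0;0.5 3 0 0 0;0.5 2 0 0 0;0.5 0 0 0 0;0.5 0 0 0 0"

```text
clock: 21.92
tool_pos: [0.62, 0.1085, 0.2312]
eef_rot: [-0.69, 0.153, 0.691, 0.153]
contact_force: [-0.5, -0.8, -0.2]
opening: 0.642
```

```bash
python3 go.py 0.6203 0.1081 0.230; python3 look.py n 220 180 340 270
```

```text
t 21.92 pos [0.62   0.1085 0.2312] ax [-0.0005 -0.0004 -1.    ] ay [-0.4226 -0.9063  0.0006] az [-0.9063  0.4226  0.0003] F [-0.5 -0.8 -0.2] op 0.642 q [-0.31  0.93  0.12  1.68 -0.19  0.55 -2.08]
yaw of y axis -115.0
shift now-axes mm [ 1.2  0.2 -0.4]
```

View pics/siden.png

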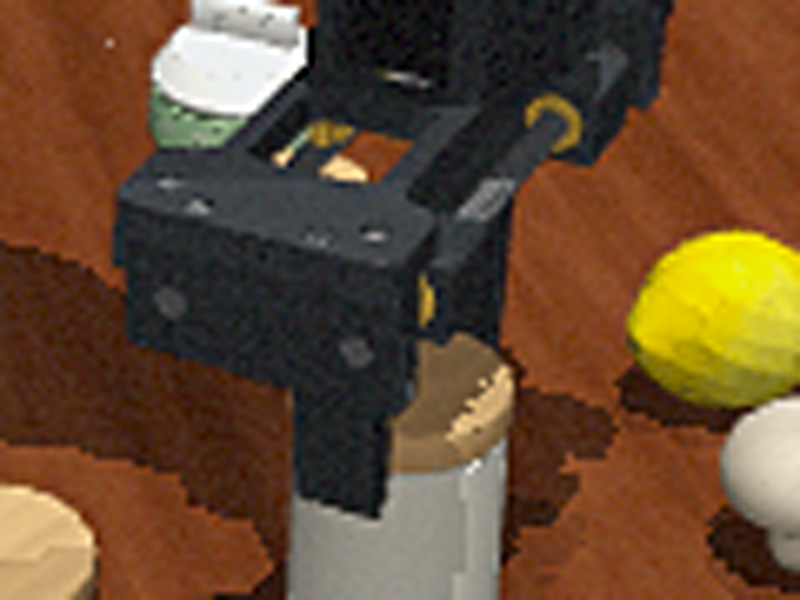

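Emit:
carry_out:
  targets: "0.5 1 0 0 0;0.5 0 0 0 0;0.7 0 0 0 0;0.75 0 0 0 0;0.8 0 0 0 0;0.8 0 0 0 0;0.8 -5 0 0 0;0.8 -12 0 0 0;0.8 -18 0 0 0;0.9 -20 0 0 0;0.95 -16 0 0 0;1 -8 0 0 0;1 0 0 0 0;1 0 0 0 0"

```text
clock: 23.13
tool_pos: [0.6201, 0.1087, 0.31]
eef_rot: [0.691, -0.153, -0.69, -0.153]
contact_force: [0.1, -0.4, -0.3]
opening: 1.001
```

```bash
python3 look.py o 150 170 310 290; python3 go.py 0.511 0.117 0.25 65; python3 - <<'E'
from meas import *
p=np.load('/tmp/sideo.npz')['p']
for o in sidelid(p,215,264,30,.020,.033): print('l1',o)
for k in ('c1',): print(k,siderim(p,k))
E
```

```text
t 23.18 pos [0.6198 0.1087 0.3092] ax [-0.0008 -0.0001 -1.    ] ay [-0.4224 -0.9064  0.0004] az [-0.9064  0.4224  0.0007] F [-0.2  0.2 -0.7] op 1.0 q [-0.33  0.82  0.15  1.65 -0.17  0.69 -2.1 ]
yaw of y axis -114.98
shift now-axes mm [ 59.3  38.4 102. ]
turn (world z deg) -0.01661087000121597 -> about tool x rad 0.0002899143731419732
shift after-turn axes [ 59.3  38.4 102. ]
l1 (array([215., 263.]), 83, (array([0.51062698, 0.115886  ]), np.float64(0.001476481075757046)), array([0.0629, 0.0629]))
c1 (1, (array([0.4681592 , 0.34207945]), np.float64(7.756196435115825e-09)), array([0., 0.]))
```

View pics/sideo.png

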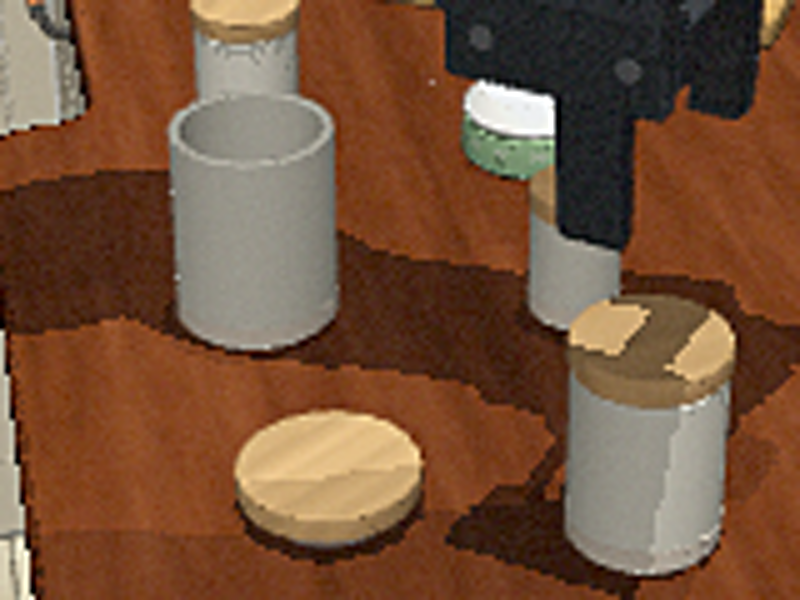

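Emit:
carry_out:
  targets: "1 0 4 10 0;1 0 8 20 0;1 0 9 24 0;1 0 9 24 0;1 5 5 16 0;1 15 3 8 0;1 22 0 0 0;1 24 0 0 0;1 20 0 0 0;1 12 0 0 0;1 6 0 0 0;1 0 0 0 0;1 0 0 0 0"

```text
clock: 24.27
tool_pos: [0.5117, 0.1172, 0.2056]
eef_rot: [-0.69, 0.153, 0.69, 0.153]
contact_force: [0.4, -0.5, 0.4]
opening: 0.999
```

```bash
python3 go.py 0.5107 0.117 0.169 65
```

```text
t 24.27 pos [0.5117 0.1172 0.2056] ax [-0.0001 -0.0002 -1.    ] ay [-0.4226 -0.9063  0.0002] az [-0.9063  0.4226 -0.    ] F [ 0.4 -0.5  0.4] op 0.999 q [-0.35  0.9   0.07  2.   -0.22  0.25 -2.1 ]
yaw of y axis -115.0
shift now-axes mm [36.6  0.6  0.8]
turn (world z deg) -0.0011147096872718976 -> about tool x rad 1.945535424677094e-05
shift after-turn axes [36.6  0.6  0.8]
```

Emit:
carry_out:
  targets: "1 6 0.3 0.4 0;1 10 0.3 0.4 0;1 10 0 0 0;1 6 0 0 0;1 4 0 0 0;1 0 0 0 0;1 0 0 0 0;0.9 0 0 0 0;0.82 0 0 0 0;0.75 0 0 0 0;0.65 0 0 0 0;0.6 0 0 0 0;0.6 0 0 0 0;0.6 0 0 0 0"

```text
clock: 25.43
tool_pos: [0.5107, 0.1171, 0.1698]
eef_rot: [0.691, -0.153, -0.69, -0.153]
contact_force: [0.4, -0.3, 3.5]
opening: 0.742
```

```bash
python3 go.py 0.4705 0.2467 0.30 65;python3 look.py p 150 180 310 300
```

```text
t 25.43 pos [0.5107 0.1171 0.1698] ax [ 0.0005  0.     -1.    ] ay [-0.4225 -0.9064 -0.0003] az [-0.9064  0.4225 -0.0005] F [ 0.4 -0.3  3.5] op 0.742 q [-0.34  0.96  0.05  2.01 -0.23  0.18 -2.1 ]
yaw of y axis -114.99
shift now-axes mm [-130.2 -100.5   91.2]
turn (world z deg) -0.009979979538627504 -> about tool x rad 0.00017418350223071455
shift after-turn axes [-130.2 -100.5   91.2]
```

View pics/sidep.png

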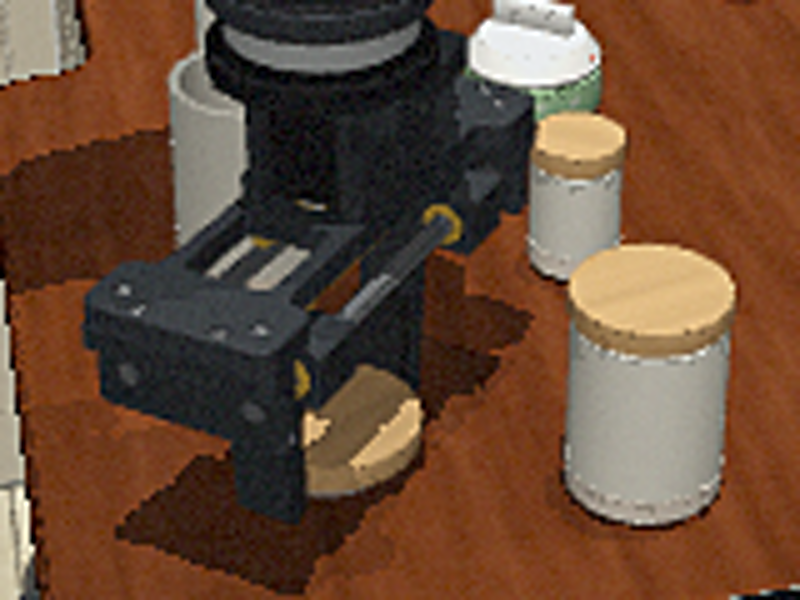

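Emit:
carry_out:
  targets: "0.6 -3 0 0 0;0.6 -8 0 0 0;0.6 -16 0 0 0;0.6 -22 0 0 0;0.6 -25 0 0 0;0.6 -24 0 0 0;0.6 -15 0 0 0;0.6 -7 0 0 0;0.6 0 -5 5 0;0.6 0 -12 11 0;0.6 0 -18 16 0;0.6 0 -20 18 0;0.6 0 -20 18 0;0.6 0 -14 13 0;0.6 0 -8 7 0;0.6 0 -4 3 0;0.6 0 0 0 0;0.6 0 0 0 0"

```text
clock: 26.98
tool_pos: [0.4711, 0.246, 0.2892]
eef_rot: [0.69, -0.154, -0.69, -0.153]
contact_force: [-0.2, -0.8, -0.2]
opening: 0.744
```

```bash
python3 go.py 0.4705 0.2467 0.26 65
```

```text
t 26.98 pos [0.4711 0.246  0.2892] ax [-0.0001 -0.0014 -1.    ] ay [-0.4237 -0.9058  0.0013] az [-0.9058  0.4237 -0.0005] F [-0.2 -0.8 -0.2] op 0.744 q [-0.67  0.76  0.17  1.96 -0.27  0.45 -2.31]
yaw of y axis -115.07
shift now-axes mm [29.2 -0.4  0.9]
turn (world z deg) 0.06863173797592026 -> about tool x rad -0.0011978497990458373
shift after-turn axes [29.2 -0.4  0.9]
```

Emit:
carry_out:
  targets: "0.6 6 -0.2 0.5 0;0.6 12 -0.2 0.4 0;0.6 8 0 0 0;0.6 3 0 0 0;0.6 0 0 0 0;0.6 0 0 0 0"

```text
clock: 27.48
tool_pos: [0.4704, 0.2473, 0.2604]
eef_rot: [-0.69, 0.153, 0.69, 0.153]
contact_force: [0.3, 0.4, 0.0]
opening: 0.739
```

```bash
python3 go.py 0.4705 0.2467 0.2445; python3 look.py q 140 160 260 250
```

```text
t 27.48 pos [0.4704 0.2473 0.2604] ax [-0.0002 -0.0005 -1.    ] ay [-0.4233 -0.906   0.0005] az [-0.906   0.4233  0.    ] F [0.3 0.4 0. ] op 0.739 q [-0.66  0.8   0.14  1.97 -0.28  0.38 -2.3 ]
yaw of y axis -115.05
shift now-axes mm [15.9  0.5 -0.4]
```

View pics/sideq.png

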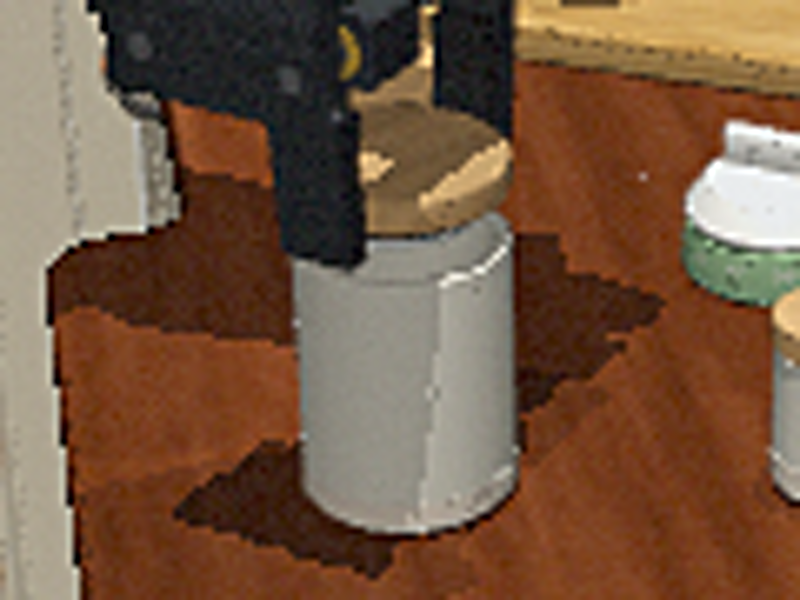

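Emit:
carry_out:
  targets: "0.6 3 0 -0.5 0;0.6 3 0 -0.4 0;0.6 3 0 0 0;0.6 3 0 0 0;0.6 2 0 0 0;0.6 1.3 0 0 0;0.6 0 0 0 0;0.6 0 0 0 0"

```text
clock: 28.2
tool_pos: [0.4709, 0.2471, 0.2451]
eef_rot: [-0.69, 0.153, 0.69, 0.153]
contact_force: [-0.6, -0.9, 0.7]
opening: 0.744
```

```bash
python3 go.py 0.4705 0.2467 0.2445; python3 look.py r 140 160 260 250
```

```text
t 28.2 pos [0.4709 0.2471 0.2451] ax [-0.0005 -0.0008 -1.    ] ay [-0.4227 -0.9063  0.0009] az [-0.9063  0.4227  0.0001] F [-0.6 -0.9  0.7] op 0.744 q [-0.65  0.83  0.13  1.98 -0.28  0.35 -2.3 ]
yaw of y axis -115.01
shift now-axes mm [0.6 0.5 0.2]
```

View pics/sider.png

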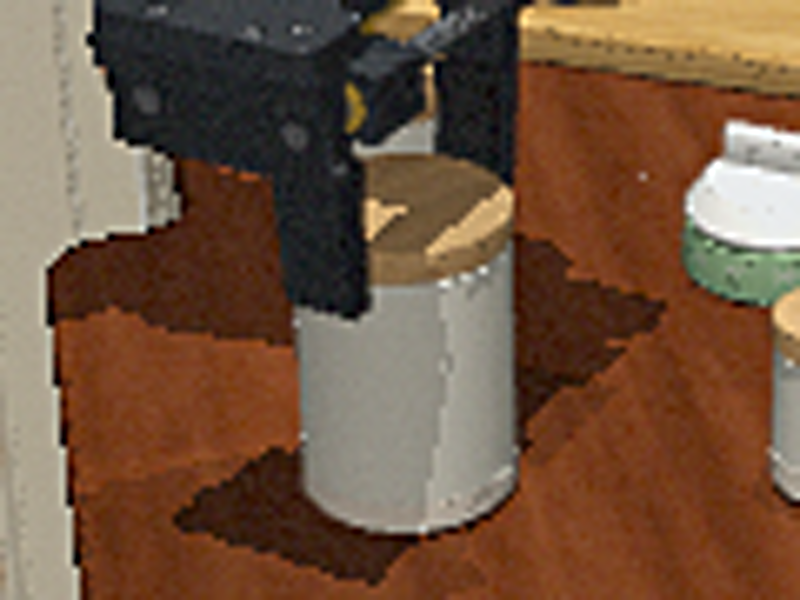

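Emit:
carry_out:
  targets: "0.6 0.6 0 0 0;0.6 0 0 0 0;0.75 0 0 0 0;0.82 0 0 0 0;0.86 0 0 0 0;0.86 0 0 0 0;0.86 -5 0 0 0;0.86 -12 0 0 0;0.86 -18 0 0 0;0.86 -22 0 0 0;0.86 -22 0 0 0;0.86 -22 0 0 0;0.86 -22 0 0 0;0.86 -22 0 0 0;0.86 -16 0 0 0;0.86 -10 0 0 0;0.86 -5 0 0 0;0.86 0 0 0 0"

```text
clock: 29.75
tool_pos: [0.4711, 0.2476, 0.4218]
eef_rot: [0.691, -0.152, -0.69, -0.154]
contact_force: [0.1, 0.1, -0.2]
opening: 0.86
```

Emit:
carry_out:
  targets: "0.86 0 8 0 0;0.86 0 18 0 0;0.86 0 28 0 0;0.86 0 35 0 0;0.86 0 35 0 0;0.86 0 35 0 0;0.86 0 35 0 0;0.86 0 35 0 0;0.86 0 35 0 0;0.86 0 28 0 0;0.86 0 18 0 0;0.86 0 8 0 0;0.86 0 0 0 0;0.86 0 0 0 0"

```text
clock: 30.92
tool_pos: [0.3368, -0.0405, 0.4204]
eef_rot: [-0.69, 0.153, 0.69, 0.153]
contact_force: [0.9, 0.7, -0.5]
opening: 0.858
```

```bash
python3 go.py; python3 look.py z 150 150 350 300; python3 look.py z 170 120 360 262 top; python3 - <<'E'
from meas import *
z=np.load('/tmp/topz.npz'); z0=np.load('/tmp/top0.npz'); T=dict(c1=(266,249),c2=(326,188),c3=(204,255),c4=(265,196))
RL=dict(c1=.033,c2=.0285,c3=.024,c4=.0195)
P=cloud('top',z['d']); s=np.load('/tmp/sidez.npz'); Ps=cloud('side',s['d'])
for k in H:
    try:
        (a,e),l=rim('top',z['p'],z['d'],T[k],H[k]+.011,RL[k],w=24,tol=.006); 
        (b,_),_=rim('top',z0['p'],z0['d'],T[k],H[k],Rr[k])
        out=[]
        for n,C in (('top',P),('side',Ps)):
            m=(np.hypot(C[...,0]-a[0],C[...,1]-a[1]+(.002 if n=='side' else 0))<RL[k]-.006)&(np.abs(C[...,2]-H[k]-.011)<.02)
            X=C[m]; A=np.c_[X[:,:2],np.ones(len(X))]; co=np.linalg.lstsq(A,X[:,2],rcond=None)[0]
            out.append((round(np.median(X[:,2])*1000,1),co[:2].round(3),len(X)))
        print(k,a.round(4),'start',b.round(4),'want',round(1000*(H[k]+.011)),out)
    except Exception as ex: print(k,ex)
for n,uv in dict(timer=(210,203),lemon=(274,147)).items():
    x,y=uv; o=[]
    for q in (z0,z):
        C=cloud('top',q['d'])[y-16:y+16,x-16:x+16]; dd=q['d'][y-16:y+16,x-16:x+16]; m=(C[...,2]>.02)&(dd>0)&(C[...,2]<.08); o.append(C[m].mean(0).round(4))
    print(n,o)
E
```

```text
t 30.92 pos [ 0.3368 -0.0405  0.4204] ax [-0.0003  0.0002 -1.    ] ay [-0.4226 -0.9063 -0.    ] az [-0.9063  0.4226  0.0003] F [ 0.9  0.7 -0.5] op 0.858 q [-0.19  0.32  0.24  2.34 -0.16  0.49 -1.83]
yaw of y axis -115.0
c1 [0.47   0.2481] start [0.4703 0.2478] want 95 [(np.float64(95.3), array([ 0.001, -0.002]), 440), (np.float64(95.1), array([0.002, 0.001]), 286)]
c2 [0.6198 0.1095] start [0.6199 0.1095] want 81 [(np.float64(81.2), array([-0.009, -0.005]), 287), (np.float64(81.5), array([ 0.008, -0.003]), 304)]
c3 [0.4498 0.3961] start [0.4497 0.3968] want 69 [(np.float64(69.5), array([-0.01 , -0.001]), 184), (np.float64(68.7), array([-0.006,  0.013]), 86)]
c4 [0.5963 0.2539] start [0.5965 0.254 ] want 59 [(np.float64(59.5), array([-0.009,  0.025]), 97), (np.float64(59.4), array([0.008, 0.006]), 74)]
timer [array([0.5772, 0.39  , 0.0352]), array([0.5772, 0.3901, 0.0352])]
lemon [array([0.7204, 0.2346, 0.0422]), array([0.7206, 0.2346, 0.0421])]
```

View pics/sidez.png

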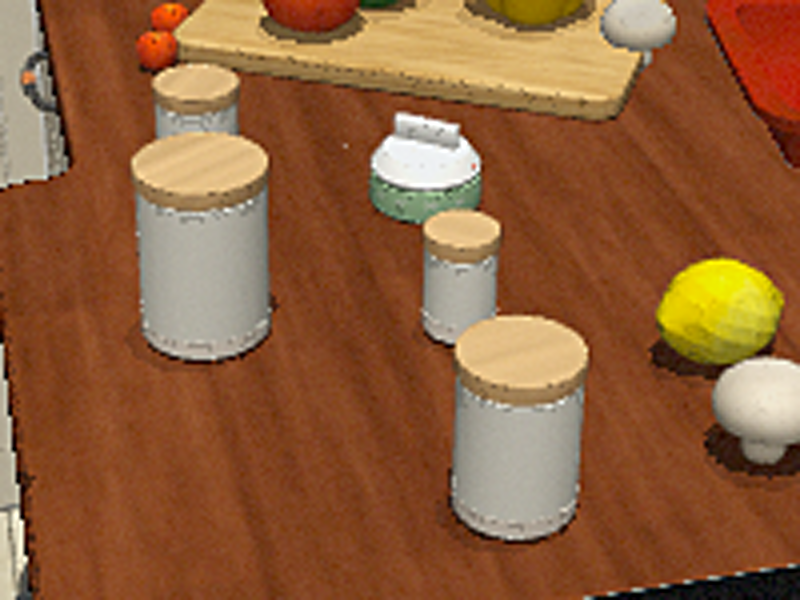

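View pics/topz.png

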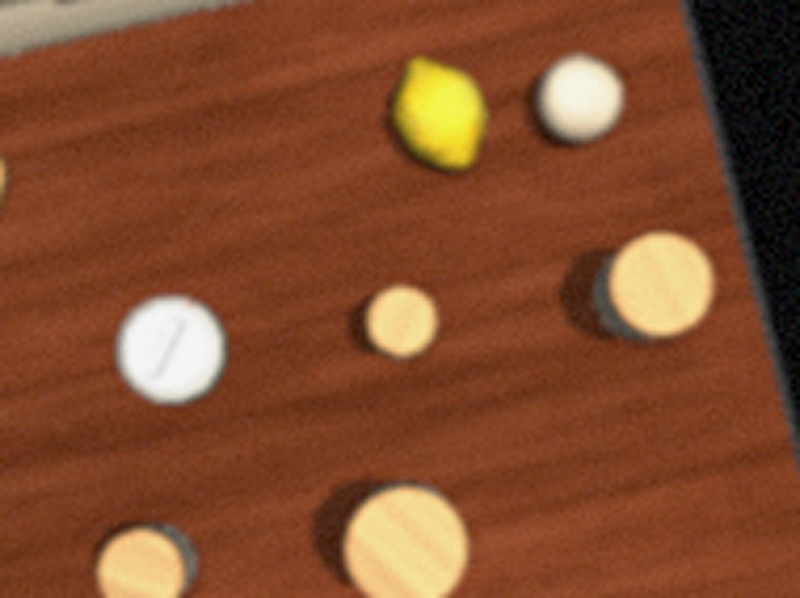

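All four lids sit flush and level, and the canisters, timer and lemon have not moved. I'm handing the job in.

```bash
python3 -c "
from plant import r
print(r.finish_job())"
```

```text
the job is handed in; nothing more can be done
None
```

All four canisters are closed with their own lids, and I handed the job in at about 31 s of the 88 s allowed. I took the pile apart from the top down: lid 4 to canister 4, then lids 3, 2 and 1 to theirs. Each lid was gripped across its disc, lowered into the mouth, released, and the arm then withdrawn well clear.

**Last checks:**

| Check | Result |
|---|---|
| Lid-top height | Within about 0.5 mm of fully seated on all four, in both cameras |
| Lid centre vs. canister's starting centre | Within about 0.7 mm (top camera) |
| Lid tilt | 0.025 rad or less; the largest value, on lid 4, came from one camera and few pixels, and the side camera gave about 0.01 |
| Timer and lemon | Moved less than 0.3 mm |
| Contact force | About 3.5 N at most in the readings I took |

**One disagreement:** the two cameras differed by about 2.5–3 mm in y throughout, slightly more than the stated calibration error. I worked from their mean, and all four lids went in without trouble. `finish_job` gives no verdict, so these camera checks are the only confirmation I have.

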